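# A level scoop of dowels

### The job

Measure out one level scoop of dowels: take the scoop by its grip, push it through the mouth of the bin and bring up a heaped load, then draw it out level under the steel plate across the mouth so that the plate's lower edge strikes the excess back into the bin and just three dowels stay side by side on the blade. Tip these three into the small rectangular white tub, keep the other three in the bin and the tub upright, and lay the scoop flat on the bench. Leave the jar, the small box and the roll of tape where they are.

Things in the scene. Friction and masses are not known exactly. Their poses are not given: they have to be found in the camera images.
- bin: Fixed narrow plywood bin, 82 mm wide outside, 70 mm inside, 118 mm high, open on top; two 6 mm thick foot boards reach 56 mm either side. Origin on the bench under it; +x points from its open mouth into the bin, z up. Inside, a metal floor in a V, straight from the mouth down to the valley and up to the steep far side, over the full inner width.
- bin_mouth (a point): Middle of the floor's edge at the bin's mouth, 46 mm above the bench, bin x = -95 mm. No sill. Axes as the bin's.
- bin_valley (a point): Lowest line of the V floor, 5 mm above the bench, bin x = -7 mm: the floor falls 41 mm over 88 mm from the mouth to here (25 degrees). From here it rises (34 degrees) to a knee at bin x = 11 mm, height 17 mm, then steeply (84 degrees) to bin x = 19 mm, height 90 mm, at the upright end wall. Axes as the bin's.
- strike_edge (a point): Middle of the lower edge of the strike plate, a fixed 4 mm steel plate across the bin's mouth (bin x = -95 to -91 mm, from 80 to 112 mm above the bench, full inner width). Between the mouth's floor edge (46 mm) and this edge is a 34 mm gap for the scoop. Axes as the bin's.
- scoop: The scoop, about 140 g: steel blade, low back wall, flat neck (22 mm wide, 6 mm thick) running back at underside level from the wall to x = -104 mm, then a foot (30 mm wide, 8 mm thick, x = -93 to -130 mm) that carries the grip. Origin on the underside, under the blade's middle; x forward to the lip, z up. It stands flat on the bench on blade, neck and foot.
- scoop_blade (a point): Point over the blade's middle, 12 mm above the underside (height of the axis of a dowel lying on it). Blade 61 mm long (x), 46 mm wide (y), 2 mm thick, no side walls: room for three dowels side by side, parallel to y. Back wall at x = -31 to -34 mm, 22 mm high. Axes as the scoop's.
- blade_back (a point): Centre of a dowel lying in the rear place on the blade, against the back wall: 19 mm behind scoop_blade.
- blade_mid (a point): Centre of a dowel lying in the middle place on the blade: 1 mm ahead of scoop_blade.
- blade_front (a point): Centre of a dowel lying in the front place on the blade, behind the lip: 21 mm ahead of scoop_blade.
- scoop_heap (a point): Point 25 mm above scoop_blade, where dowels of a second layer lie: in the hollows between the lower ones, their centres about 17 mm above the lower centres.
- strike_plate: The steel strike plate of strike_edge; origin and axes as the bin's.
- bin_pile (a point): Middle of the pile of dowels in the bin: bin x = -20 mm, 35 mm above the bench.
- scoop_lip (a point): Underside of the blade's front edge: 32.5 mm ahead of the scoop's origin, at underside level. The edge has a rounded lip, top 4.6 mm above the blade: dowels roll out over it only when the blade is tipped nose down by more than about 52 degrees. Axes as the scoop's.
- scoop_grip (a point): Grip point of the scoop's wooden grip: a bar 14 mm thick across (y), 22 mm deep, 90 mm long, rising from the foot and leaning back, away from the blade, 30 degrees from vertical. The point is on its centre line, 62 mm up along it, 60 mm above the underside, 138 mm behind the scoop's origin. Axes as the scoop's (not leaning).
- tub_mid (a point): Loose shallow white plastic tub, 82 mm (x) by 116 mm (y) by 42 mm high, open on top; inside about 61 mm (x) by 80 mm (y), corners rounded, floor 2 mm. This point is in its middle, 21 mm above its underside. It weighs 90 g.
- spice_jar_mid (a point): Bystander: upright spice jar, 40 mm across, 105 mm high; point half-way up.
- control_box_mid (a point): Bystander: upright small green box near the bin (two like it stand far off along the back of the bench), 46 x 58 mm, 92 mm high; point half-way up.
- tape_roll_mid (a point): Bystander: black roll of tape lying flat, 62 mm across, 19 mm high; point half-way up.
- dowel_0: One of six like plain wooden dowels, 20 mm thick, 60 mm long, about 18 g, smooth (friction about 0.25); origin at its centre, y along it. All six lie across the bin (along the bin's y), in its valley, some on top of others.
- dowel_1: Another of the six like dowels; origin at its centre, y along it.
- dowel_2: Another of the six like dowels; origin at its centre, y along it.
- dowel_3: Another of the six like dowels; origin at its centre, y along it.
- dowel_4: Another of the six like dowels; origin at its centre, y along it.
- dowel_5: Another of the six like dowels; origin at its centre, y along it.
Mind the look-alikes: they are no part of the job. Several things look just like the bin: the one meant starts farthest to the robot's left.

How it is judged:
By the outcome, as a careful person would: the job done as asked, in the order asked, and still so for the second after the job is handed in, with the robot touching nothing.
It also fails if it takes over 69 s, if anything falls off the work surface, if the arm or the gripper's body presses on something with over 40 N, if the wrist force passes 120 N, or if a joint passes its speed limit or range.

### The arm

A 7-joint arm with a two-finger parallel gripper is mounted at the origin on a cart in front of the work surface, level with it; the furniture and walls round the work are solid. World frame = base frame: x ahead of the robot, y to its left, z up, the work surface at z = 0. Lengths are in m, angles in rad, forces in N, time in s.
With the tool pointing down it reaches from about 0.425 to 0.825 m from the base axis. Payload 3.6 kg.
Tool frame: the origin (TCP) lies midway between the tips of the shut fingers; the grasp point (between the pads) lies 19 mm behind it (r.tcp_to_grasp is the distance from the TCP to the grasp point, in m); z points along the fingers, y is the direction in which the jaws open and shut (so a half turn about z gives the same grasp; the last joint's range is limited). The gripper opens to 93 mm and grips with 3 to 60 N. Pads are 15 mm wide; open, the fingers measure 128 mm over their backs; the gripper's body (75 mm by 188 mm) begins 65 mm behind the grasp point.
Start: joints at [-1.327, 0.615, -0.013, 1.423, 0.008, 1.103, -0.04], TCP at [0.174, 0.626, 0.219] pointing down, gripper open.
Joint ranges: [-3.12, 3.12], [-0.3, 2.06], [-1.34, 1.32], [0.26, 2.42], [-1.36, 4.5], [0.01, 1.98], [-2.84, 2.84]. Speed limits (rad/s): [2.79, 2.79, 3.14, 3.14, 3.14, 3.14, 3.14].

### API

Orientations are given as [roll, pitch, yaw] about the fixed x, y, z axes, in that order (R = Rz(yaw) Ry(pitch) Rx(roll)).
In Python, from station import r gives the robot as it stands. The module is installed in compiled form; this text tells all that it offers.
- The arm moves only by the tool apply_moves, never from a script. Its argument "increments" is a list of rows, each a list of 6 numbers: the shift along the tool's x, y, z in cm, then the turn, a rotation vector about the tool's x, y, z in units of 6 degrees (1.0 is 6 degrees). In form: [[x, y, z, wx, wy, wz], ...]. A call has 1 to 10 rows; each row is the pose to reach, as a shift and turn from the pose commanded when the call began, along the tool's axes at that moment; what a row does not reach only later rows make up. A row lasts 1/12 s, in which the tool goes at most 41.7 mm and 7.16 degrees, less where a joint would pass 70% of its speed; a pose out of reach is approached as far as the arm can. A call with a gripper value outside its range is refused whole. "jaw" is the gripper's target within -1 to 1 (shut at 1, half-way at 0, fully open at -1), set as the call begins (left out, the last holds). The fingers move at their own pace and stop on an object; "squeeze" is the grip in N (left out, the last holds). Time passes only in rows, so rows that repeat a pose let the fingers close. It gives the time, the measured TCP pose, the force and the opening at its end, in the units of the state.
- r.state(): the state, without advancing time (a new reading comes with each control period).
- r.grab_frame(name): name is "scene" or "side" or "wrist"; returns the picture (400x640x3 uint8, blue, green, red); there is no depth.
- r.calibration(name): a dict with "fx", "fy", "cx", "cy" (pixels), "xyz" and "orientation" of the camera in the world. Camera axes: x right, y up, looking along -z (the intrinsics and any distortion apply to the point x, -y, -z); pixel columns grow to the right and rows downward; lengths in m; the calibration is good to about 2 mm. The wrist camera is an equidistant fisheye: a pixel r from the principal point sees the ray r / f radians off the axis. A picture is of the moment at which its call begins: read the wrist's pose just before it. calibration takes no time and is no camera call; for the wrist camera it gives the pose at the moment of the call.
- r.job_done(): hands the job in, once; it reports no verdict.
The state is a dict: "time_s": time; "q": joint angles; "joint_velocities": joint speeds; "joint_torque": joint torques, N m; "position": TCP position; "eef_rot": TCP orientation; "ft_force": force on the tool from outside, world axes, zero at the start; "ft_torque": the same for the moment, N m; "gripper_width": finger opening in m.
Only numpy, scipy, OpenCV 4.12 (cv2) and the standard library are available. Lean on these libraries where they do the work, as an engineer would, in place of code of your own. Each camera call takes 0.05 s, during which the arm holds its last target. There are 200 camera calls.

## Working session

There is one attempt and no reset: what is moved stays moved. The work goes in short steps, Python scripts to look and compute and a tool call to move; the robot and the scene stay as the last step left them, time stands still between calls to the robot, and variables do not carry over. Pictures are saved under pics/ and viewed, about 8 in all and at most 12, crops included, and the job is handed in when it is done.

Besides the shell and the picture viewer there is one more tool, called after "Call:" by a JSON object that holds its "op" and its "data", one argument or row to a line. apply_moves: Moves the arm, as the interface text tells. Its arguments: {"type":"object","properties":{"increments":{"type":"array","items":{"type":"array","items":{"type":"number"}}},"jaw":{"type":"number"},"squeeze":{"type":"number"}},"required":["increments"]}

```bash
mkdir -p pics
cat > h.py <<'E'
import numpy as np, cv2
from scipy.spatial.transform import Rotation as R
from station import r
def rot(e): return R.from_euler('xyz',e).as_matrix()
def ray(c,u,v,wrist=False):
    x=(u-c['cx'])/c['fx'];y=(v-c['cy'])/c['fy']
    if wrist:
        t=np.hypot(x,y);s=np.sin(t)/max(t,1e-9);d=np.array([x*s,-y*s,-np.cos(t)])
    else: d=np.array([x,-y,-1.])
    d=rot(c['orientation'])@d
    return np.array(c['xyz']),d/np.linalg.norm(d)
def onz(c,u,v,z,wrist=False):
    o,d=ray(c,u,v,wrist);return o+d*(z-o[2])/d[2]
def proj(c,p,wrist=False):
    q=rot(c['orientation']).T@(np.array(p)-np.array(c['xyz']));x,y,z=q[0],-q[1],-q[2]
    if wrist:
        h=np.hypot(x,y);t=np.arctan2(h,z);x,y=x/h*t,y/h*t
    else: x,y=x/z,y/z
    return np.array([c['cx']+c['fx']*x,c['cy']+c['fy']*y])
def tri(r1,r2):
    A=np.stack([r1[1],-r2[1]],1);t=np.linalg.lstsq(A,r2[0]-r1[0],rcond=None)[0]
    a=r1[0]+r1[1]*t[0];b=r2[0]+r2[1]*t[1];return (a+b)/2,np.linalg.norm(a-b)
E
python3 - <<'E'
from h import *
for n in ('scene','side','wrist'):
    c=r.calibration(n);print(n,c);cv2.imwrite(f'pics/{n}0.png',r.grab_frame(n))
print(r.state(), r.tcp_to_grasp)
E
```

```text
scene {'fx': 423.1205577690446, 'fy': 423.1205577690446, 'cx': 324.09615845988117, 'cy': 191.84500951056128, 'xyz': array([-0.37332128, -0.43545366,  0.54582016]), 'orientation': array([ 1.15532022,  0.0206388 , -1.12132272])}
side {'fx': 475.3643107447559, 'fy': 475.3643107447559, 'cx': 318.9209210088269, 'cy': 195.4018064025177, 'xyz': array([-0.32922353, -0.1728627 ,  1.09539394]), 'orientation': array([ 0.72775889,  0.00442148, -1.33657306])}
wrist {'fx': 309.70691628693146, 'fy': 309.70691628693146, 'cx': 319.81615204011393, 'cy': 198.66278109007186, 'xyz': array([0.09233232, 0.64851088, 0.38349503]), 'orientation': array([-0.30520027,  0.00292391,  1.29981192])}
{'time_s': 0.15, 'q': array([-1.32654125,  0.61571196, -0.01262519,  1.42449229,  0.0080881 ,
        1.10337283, -0.04044518]), 'joint_velocities': array([ 2.23134713e-05, -2.52292004e-03, -1.18590584e-03, -6.52496517e-03,
       -4.35989264e-05,  2.33536458e-03, -2.45692993e-03]), 'joint_torque': array([ 5.88854455e-04, -4.59349215e+01,  2.09334400e-01, -1.65943801e+01,
       -6.11042348e-02,  1.81049982e-02,  1.67467683e-04]), 'position': array([0.17366957, 0.62576484, 0.21775034]), 'eef_rot': array([-3.13965771e+00,  2.51567591e-07,  2.87085780e+00]), 'ft_force': array([-0.75141932, -0.75469468,  0.10714487]), 'ft_torque': array([ 0.04036702, -0.04350523,  0.01698971]), 'gripper_width': 0.09298030942477377} 0.0188
```

View pics/scene0.png

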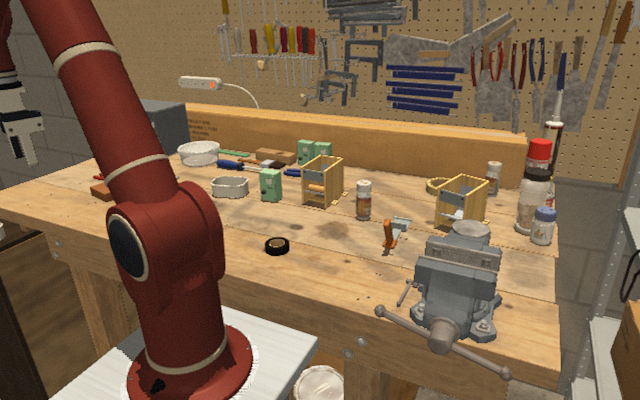

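View pics/side0.png

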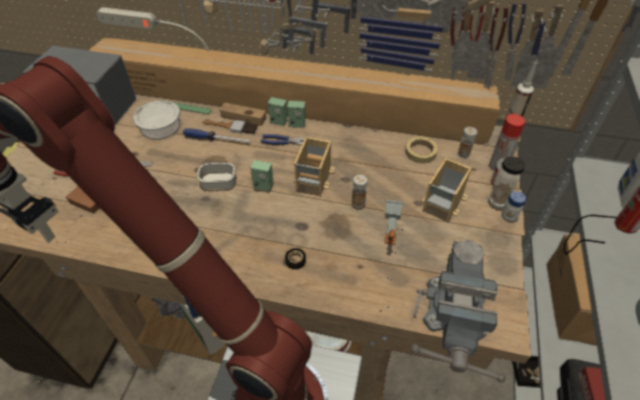

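Both views show two bins: A at side (313,165) / scene (322,182), and B at side (447,188) / scene (461,200). A is farther left, so it should be the target. The scoop is at side (392,222), the tub at (216,177), the tape at (295,258), the jar at (360,190) and the green box at (262,176). I'll check these in one composite crop.

Run:
```python
from h import *
s=cv2.imread('pics/side0.png');a=cv2.imread('pics/scene0.png')
def cr(i,x,y,w,h,k): return cv2.resize(i[y:y+h,x:x+w],None,fx=k,fy=k,interpolation=cv2.INTER_CUBIC)
A=cr(s,190,130,80,60,5);B=cr(s,285,130,80,60,5);C=cr(s,355,190,80,60,5);D=cr(a,290,150,80,60,5)
cv2.imwrite('pics/c1.png',np.vstack([np.hstack([A,B]),np.hstack([C,D])]))
c=r.calibration('side');d=r.calibration('scene')
for n,u,v,z in [('binA',313,165,.06),('binB',447,188,.06),('grip',391,237,.06),('blade',393,206,.0),('tub',216,177,.021),('tape',295,258,.01),('jar',359,205,0),('box',262,188,0)]:
    print(n,onz(c,u,v,z).round(3))
```

```text
binA [0.685 0.093 0.06 ]
binB [ 0.682 -0.316  0.06 ]
grip [ 0.465 -0.179  0.06 ]
blade [ 0.628 -0.17   0.   ]
tub [0.602 0.386 0.021]
tape [0.372 0.067 0.01 ]
jar [ 0.609 -0.069  0.   ]
box [0.608 0.239 0.   ]
```

View pics/c1.png

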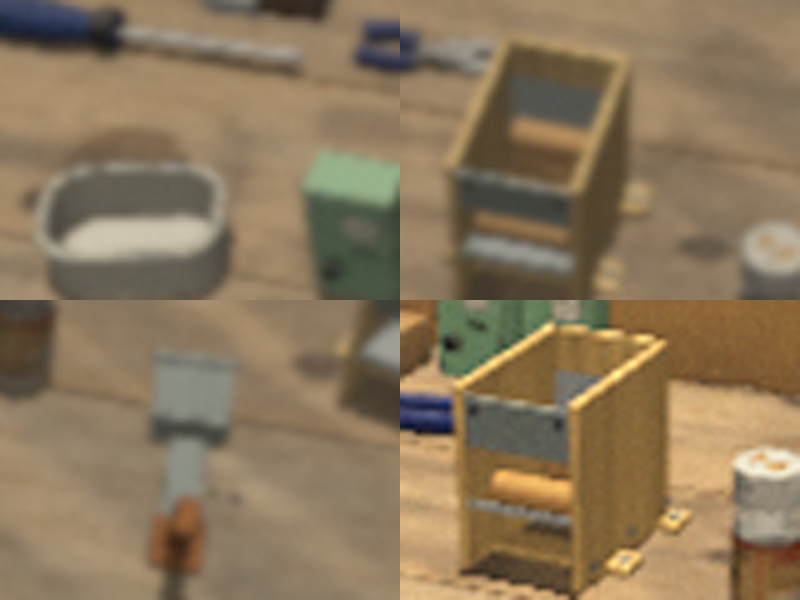

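The upper-right panel shows bin A with dowels in it. Its mouth faces the robot and the strike plate is visible. Next I'll measure the bin's top corners and the scoop.

Run:
```python
from h import *
c=r.calibration('side');d=r.calibration('scene')
f=lambda x,y:(285+(x-400)/5,130+y/5)
P={k:onz(c,*f(*p),.118) for k,p in dict(ML=(450,166),MR=(582,190),FR=(630,58),FL=(510,40)).items()}
g=lambda x,y:(290+(x-400)/5,150+(y-300)/5)
Q={k:onz(d,*g(*p),.118) for k,p in dict(ML=(458,384),MR=(576,405),FR=(664,342),FL=(556,325)).items()}
for X in (P,Q):
    for k in X: print(k,X[k].round(4))
    print('w',np.linalg.norm(X['ML']-X['MR']),np.linalg.norm(X['FL']-X['FR']),'l',np.linalg.norm(X['ML']-X['FL']))
    m=(X['ML']+X['MR'])/2;n=(X['FL']+X['FR'])/2;v=n-m;w=X['ML']-X['MR'];print('yaw',np.degrees(np.arctan2(v[1],v[0])),np.degrees(np.arctan2(-w[0],w[1])),m.round(4))
h=lambda x,y:(355+x/5,190+(y-300)/5)
for n,p,z in [('fl',(157,352),.004),('fr',(236,358),.004),('bl',(153,428),.022),('br',(226,436),.022),('griptop',(185,503),.085),('footL',(150,566),.008),('footR',(200,568),.008)]:
    print(n,onz(c,*h(*p),z).round(4))
t=lambda x,y:(190+x/5,130+y/5)
for n,p,z in [('l',(36,215),.042),('r',(230,205),.042),('far',(135,162),.042)]: print('tub',n,onz(c,*t(*p),z).round(4))
```

```text
ML [0.6237 0.1311 0.118 ]
MR [0.622  0.0512 0.118 ]
FR [0.7398 0.0486 0.118 ]
FL [0.7391 0.1243 0.118 ]
w 0.07991823069427824 0.07569086444314851 l 0.11560825997648037
yaw -2.2722827012972298 -1.2263168601567076 [0.6229 0.0911 0.118 ]
ML [0.6331 0.1324 0.118 ]
MR [0.6289 0.0544 0.118 ]
FR [0.746  0.0511 0.118 ]
FL [0.7497 0.1262 0.118 ]
w 0.0781248249817907 0.07514960434663681 l 0.11678664319028506
yaw -2.3241285272630683 -3.0890572631613717 [0.631  0.0934 0.118 ]
fl [ 0.6425 -0.1472  0.004 ]
fr [ 0.6486 -0.1946  0.004 ]
bl [ 0.5676 -0.1536  0.022 ]
br [ 0.5713 -0.1957  0.022 ]
griptop [ 0.4675 -0.1786  0.085 ]
footL [ 0.4794 -0.1659  0.008 ]
footR [ 0.4844 -0.1934  0.008 ]
tub l [0.5869 0.4388 0.042 ]
tub r [0.6226 0.3244 0.042 ]
tub far [0.645  0.3963 0.042 ]
```

Bin A's mouth is at about (0.626, 0.092) with yaw about -2.3°. The scoop lip is at about (0.645, -0.171) with yaw about 3°. I'll start moving and log the kinematics on the way.

```bash
cat >> h.py <<'E'
def inc(p,Rm,p0=None,R0=None):
    "increment from (p0,R0) (default: measured pose) to TCP pose p,Rm"
    s=r.state()
    if p0 is None:p0=s['position'];R0=rot(s['eef_rot'])
    d=R0.T@(np.array(p)-p0)*100; w=R.from_matrix(R0.T@Rm).as_rotvec()/np.radians(6)
    print('inc',d.round(2),w.round(2),'rows>=%.1f,%.1f'%(np.linalg.norm(d)/4.17,np.linalg.norm(w)*6/7.16))
    return d,w
def tool(yaw,tilt):
    "tool x heading yaw, tool z tilted forward by tilt from straight down (deg)"
    y,t=np.radians(yaw),np.radians(tilt)
    f=np.array([np.cos(y),np.sin(y),0]);u=np.array([0,0,1.])
    z=np.sin(t)*f-np.cos(t)*u;x=np.cos(t)*f+np.sin(t)*u
    return np.stack([x,np.cross(z,x),z],1)
E
python3 -c "
from h import *
inc([.50,.38,.26],tool(110,0))"
```

```text
inc [-38.02 -14.96  -4.2 ] [-0.02  0.01  9.08] rows>=9.8,7.6
```

Call:
{"op": "apply_moves", "data": {
  "increments": [
    [-38, -15, -4.2, 0, 0, 9],
    [-38, -15, -4.2, 0, 0, 9],
    [-38, -15, -4.2, 0, 0, 9],
    [-38, -15, -4.2, 0, 0, 9],
    [-38, -15, -4.2, 0, 0, 9],
    [-38, -15, -4.2, 0, 0, 9],
    [-38, -15, -4.2, 0, 0, 9],
    [-38, -15, -4.2, 0, 0, 9],
    [-38, -15, -4.2, 0, 0, 9],
    [-38, -15, -4.2, 0, 0, 9]
  ],
  "jaw": -1
}}

```text
time_s: 0.98
position: [0.502, 0.3775, 0.2607]
eef_rot: [3.141, 0.002, 1.926]
ft_force: [-0.8, 0.4, -0.7]
gripper_width: 0.0928
```

```bash
python3 -c "
from h import *
s=r.state();print(s['q'].round(3),s['position'],s['eef_rot'],s['time_s'])
inc([.47,-.02,.26],tool(50,0))"
```

```text
[-0.835  0.556  0.266  1.435 -0.149  1.171 -0.194] [0.50204049 0.37745923 0.26074122] [3.14147352e+00 1.50344422e-03 1.92629719e+00] 0.9833
inc [-36.15 -16.84   0.13] [1.000e-02 1.000e-02 1.006e+01] rows>=9.6,8.4
```

Call:
{"op": "apply_moves", "data": {
  "increments": [
    [-36.2, -16.8, 0, 0, 0, 10],
    [-36.2, -16.8, 0, 0, 0, 10],
    [-36.2, -16.8, 0, 0, 0, 10],
    [-36.2, -16.8, 0, 0, 0, 10],
    [-36.2, -16.8, 0, 0, 0, 10],
    [-36.2, -16.8, 0, 0, 0, 10],
    [-36.2, -16.8, 0, 0, 0, 10],
    [-36.2, -16.8, 0, 0, 0, 10],
    [-36.2, -16.8, 0, 0, 0, 10],
    [-36.2, -16.8, 0, 0, 0, 10]
  ]
}}

```text
time_s: 1.82
position: [0.4679, -0.0229, 0.261]
eef_rot: [3.14, 0.002, 0.874]
ft_force: [-0.4, -0.3, -0.3]
gripper_width: 0.0931
```

```bash
python3 -c "
from h import *
s=r.state();print(s['q'].round(3),s['position'],s['eef_rot'],s['time_s'])
inc([.46,-.18,.24],tool(3,10))"
```

```text
[-0.461  0.33   0.626  1.874 -0.224  1.008 -0.438] [ 0.46794569 -0.02292034  0.26100885] [3.14014910e+00 1.55415002e-03 8.73543828e-01] 1.8167
inc [-12.55   9.47   2.13] [-0.67  1.58  7.82] rows>=3.8,6.7
```

Call:
{"op": "apply_moves", "data": {
  "increments": [
    [-12.6, 9.5, 2, -0.7, 1.6, 7.8],
    [-12.6, 9.5, 2, -0.7, 1.6, 7.8],
    [-12.6, 9.5, 2, -0.7, 1.6, 7.8],
    [-12.6, 9.5, 2, -0.7, 1.6, 7.8],
    [-12.6, 9.5, 2, -0.7, 1.6, 7.8],
    [-12.6, 9.5, 2, -0.7, 1.6, 7.8],
    [-12.6, 9.5, 2, -0.7, 1.6, 7.8],
    [-12.6, 9.5, 2, -0.7, 1.6, 7.8],
    [-12.6, 9.5, 2, -0.7, 1.6, 7.8]
  ]
}}

```text
time_s: 2.57
position: [0.4621, -0.175, 0.2405]
eef_rot: [3.141, -0.177, 0.065]
ft_force: [0.0, 0.1, -0.6]
gripper_width: 0.0934
```

```bash
python3 -c "
from h import *
s=r.state();print(s['q'].round(3),s['position'],s['eef_rot'],s['time_s'])
cal=r.calibration('wrist');i=r.grab_frame('wrist');cv2.imwrite('pics/w1.png',i);np.save('w1.npy',cal,allow_pickle=True)
print(cal['xyz'],rot(cal['orientation']).round(3))
"
```

```text
[-0.228  0.354  0.807  1.976 -0.488  0.822 -0.659] [ 0.46212041 -0.17504153  0.24052905] [ 3.14116278 -0.17703963  0.06481722] 2.5667
[ 0.51450924 -0.17143741  0.41857548] [[ 0.064  0.99   0.125]
 [-0.998  0.064  0.01 ]
 [ 0.002 -0.125  0.992]]
```

View pics/w1.png

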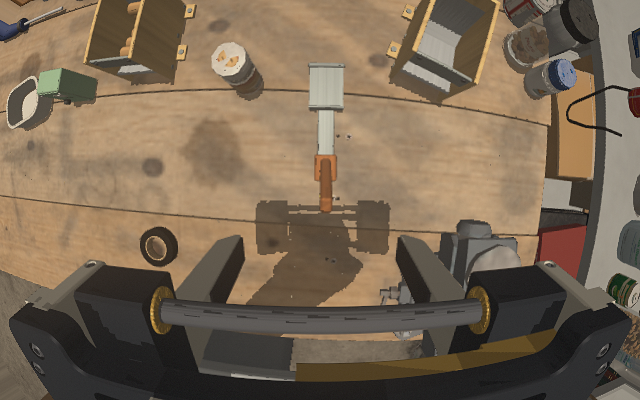

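The wrist view shows the scoop, with its lip at (308–343, 64), foot at about (326, 170) and grip tip at (326, 208). Bin A is at the top left (135, 40) with dowels, and bin B on the right is empty.

Run:
```python
from h import *
c=np.load('w1.npy',allow_pickle=True).item();i=cv2.imread('pics/w1.png')
# orange grip/foot mask, steel mask near scoop
hsv=cv2.cvtColor(i,cv2.COLOR_BGR2HSV)
sub=np.zeros(i.shape[:2],np.uint8);sub[55:225,290:360]=1
st=((hsv[...,1]<45)&(hsv[...,2]>110)&(sub>0)).astype(np.uint8);og=((hsv[...,1]>160)&(hsv[...,0]<14)&(sub>0)).astype(np.uint8)
for n,m in(('steel',st),('orange',og)):
    cs=max(cv2.findContours(m,cv2.RETR_EXTERNAL,cv2.CHAIN_APPROX_NONE)[0],key=cv2.contourArea)[:,0]
    print(n,cs.min(0),cs.max(0),len(cs))
    for v in range(cs[:,1].min(),cs[:,1].max()+1,6):
        x=cs[cs[:,1]==v][:,0]; print(v,x.min(),x.max(),end=' | ')
    print()
W=lambda u,v,z:onz(c,u,v,z,True).round(4)
for n,u,v,z in[('lipL',308.5,64,.0046),('lipR',343,64,.0046),('footRL',315,179,.008),('footRR',337,179,.008),('tip',326,208,.084),('neck',326,130,.006)]:print(n,W(u,v,z))
```

```text
steel [308  63] [344 108] 188
63 309 343 | 69 310 342 | 75 310 342 | 81 310 342 | 87 310 342 | 93 309 343 | 99 309 342 | 105 309 342 | 
orange [328 207] [328 207] 1
207 328 328 | 
lipL [ 0.6456 -0.1482  0.0046]
lipR [ 0.6489 -0.195   0.0046]
footRL [ 0.4887 -0.1673  0.008 ]
footRR [ 0.4906 -0.1965  0.008 ]
tip [ 0.4625 -0.1821  0.084 ]
neck [ 0.5548 -0.1777  0.006 ]
```

```bash
python3 -c "
from h import *
T=tool(3.7,25);g=np.array([.477,-.182,.060])
inc(g-.06*T[:,2],T)
inc(g+.0188*T[:,2],T)"
```

```text
inc [-3.34  0.78 12.23] [0.   2.47 0.01] rows>=3.0,2.1
inc [-1.33  0.77 19.85] [0.   2.47 0.01] rows>=4.8,2.1
```

Call:
{"op": "apply_moves", "data": {
  "increments": [
    [-3.3, 0.8, 4, 0, 2.5, 0],
    [-3.3, 0.8, 8, 0, 2.5, 0],
    [-3.3, 0.8, 12.2, 0, 2.5, 0],
    [-3.3, 0.8, 12.2, 0, 2.5, 0],
    [-3.3, 0.8, 12.2, 0, 2.5, 0],
    [-3.3, 0.8, 12.2, 0, 2.5, 0]
  ]
}}

```text
time_s: 3.12
position: [0.4614, -0.1807, 0.1303]
eef_rot: [-3.139, -0.429, 0.075]
ft_force: [1.3, -0.3, -0.5]
gripper_width: 0.0928
```

```bash
python3 -c "
from h import *
s=r.state();print(s['q'].round(3),s['position'],s['eef_rot'],s['time_s'])
T=tool(3.7,25);g=np.array([.477,-.182,.060])
inc(g+.0188*T[:,2],T)"
```

```text
[ 0.507  0.42  -0.051  2.287 -1.263  0.207  0.189] [ 0.46140951 -0.18071462  0.13030247] [-3.13878633 -0.4285772   0.0747427 ] 3.1167
inc [-1.5   0.28  8.92] [-0.07  0.07  0.09] rows>=2.2,0.1
```

```bash
cat > kin.py <<'E'
import numpy as np, itertools
from scipy.optimize import least_squares
from scipy.spatial.transform import Rotation as R
LIM=np.array([[-3.12,3.12],[-.3,2.06],[-1.34,1.32],[.26,2.42],[-1.36,4.5],[.01,1.98],[-2.84,2.84]])
def fk(q,L,s,off=np.pi/2):
    h,a1,a2,a3,e=L
    Rm=R.from_euler('z',-q[0])*R.from_euler('y',q[1])
    p=np.array([0,0,h]);
    Rm=Rm*R.from_euler('z',s[0]*q[2]);p=p+Rm.apply([e,0,a1])
    Rm=Rm*R.from_euler('y',q[3]);Rm=Rm*R.from_euler('z',s[1]*q[4]);p=p+Rm.apply([-e*0,0,a2])
    Rm=Rm*R.from_euler('y',q[5])*R.from_euler('z',s[2]*q[6]+off);p=p+Rm.apply([0,0,a3])
    return p,Rm.as_matrix()
D=[([-1.32654125,0.61571196,-0.01262519,1.42449229,0.0080881,1.10337283,-0.04044518],[0.17366957,0.62576484,0.21775034],[-3.13965771,0,2.8708578]),
([-0.835,0.556,0.266,1.435,-0.149,1.171,-0.194],[0.50204,0.37746,0.26074],[3.14147,.0015,1.9263]),
([-0.461,0.33,0.626,1.874,-0.224,1.008,-0.438],[0.46795,-0.02292,0.26101],[3.14015,.00155,.87354]),
([-0.228,0.354,0.807,1.976,-0.488,0.822,-0.659],[0.46212,-0.17504,0.24053],[3.14116,-.17704,.06482]),
([0.507,0.42,-0.051,2.287,-1.263,0.207,0.189],[0.46141,-0.18071,0.1303],[-3.13879,-.42858,.07474])]
def fit():
    best=None
    for s in itertools.product([1,-1],repeat=3):
      for off in(np.pi/2,-np.pi/2):
        def f(L):
            o=[]
            for q,p,e in D:
                P,M=fk(q,L,s,off);o+=list(P-p)+list(.3*(M-R.from_euler('xyz',e).as_matrix()).ravel())
            return np.array(o)
        S=least_squares(f,[.35,.4,.4,.2,0.])
        if best is None or S.cost<best[0]:best=(S.cost,S.x,s,off,np.abs(f(S.x)).max())
    return best
E
python3 -c "
from kin import *
print(fit())"
```

```text
(np.float64(0.0005504307676367344), array([0.25870862, 0.50144868, 0.36563343, 0.26522954, 0.03664172]), (-1, -1, -1), 1.5707963267948966, np.float64(0.022564199000680213))
```

```bash
cat >> kin.py <<'E'
def fk2(q,L):
    h,a1,a2,a3,e1,e2,e3=L
    Rm=R.from_euler('z',-q[0])*R.from_euler('y',q[1])*R.from_euler('z',-q[2])
    p=np.array([0,0,h])+Rm.apply([e1,0,a1])
    Rm=Rm*R.from_euler('y',q[3])*R.from_euler('z',-q[4]);p=p+Rm.apply([e2,0,a2])
    Rm=Rm*R.from_euler('y',q[5]);p=p+Rm.apply([e3,0,a3])
    return p,(Rm*R.from_euler('z',np.pi/2-q[6])).as_matrix()
def res(L): 
    o=[]
    for q,p,e in D:
        P,M=fk2(q,L);o+=list(P-p)+list(.3*(M-R.from_euler('xyz',e).as_matrix()).ravel())
    return np.array(o)
LL=least_squares(res,[.26,.5,.36,.26,.03,0,0]).x
def ik(p,M,q0,w=.02,margin=.05):
    M=np.array(M)
    f=lambda q:np.r_[(fk2(q,LL)[0]-p)*10,(fk2(q,LL)[1]-M).ravel()*3,w*(q-q0)]
    lo,hi=LIM[:,0]+margin,LIM[:,1]-margin
    S=least_squares(f,np.clip(q0,lo+1e-3,hi-1e-3),bounds=(lo,hi))
    P,N=fk2(S.x,LL);return S.x,np.linalg.norm(P-p),np.degrees(np.arccos(np.clip((np.trace(N.T@M)-1)/2,-1,1)))
E
cat > plan.py <<'E'
from h import *; from kin import *
# scoop pose (lip pos world, yaw, nose-down pitch) -> TCP pose with grasp tilt t0
def tcp(lip,yaw,pit,t0,gl=np.array([-.1705,0,.060])):
    S=R.from_euler('zy',[yaw,pit],degrees=True)
    T=S.as_matrix()@tool(0,t0)
    return np.array(lip)+S.apply(gl)+.0188*T[:,2],T
BM=np.array([.627,.092]);BY=-2.3
def binp(x,z,y=0):
    o=np.radians(BY);return np.array([BM[0]+(x+.095)*np.cos(o)-y*np.sin(o),BM[1]+(x+.095)*np.sin(o)+y*np.cos(o),z])
E
python3 - <<'E'
from plan import *
print(LL.round(4),np.abs(res(LL)).max())
q=np.array([-.228,.354,.807,1.976,-.488,.822,-.659])
for t0 in (0,10,15,20,25,30):
    print('t0',t0)
    for n,a in [('grasp',((.6473,-.1716,0),3.7,0)),('val25',(binp(-.007,.006),BY,25)),('lev',(binp(.005,.056),BY,0)),('out',(binp(-.10,.056),BY,0)),]+[('pour%d'%y,((.60,.385,.06),y,60)) for y in (-45,-20,0,20,45)]:
        x,e,ang=ik(*tcp(*a,t0),q);print(n,'%.4f %.1f'%(e,ang),x.round(2))
E
```

```text
[ 0.3113  0.5004  0.3662  0.331   0.0057 -0.0008 -0.0251] 0.02255337961479778
t0 0
grasp 0.0000 0.0 [-0.05  0.76  0.57  1.98 -0.7   0.61 -0.52]
val25 0.0000 0.0 [-0.46  0.98  0.66  1.24 -0.5   1.54 -1.39]
lev 0.0000 0.0 [-0.64  0.75  0.7   1.79 -0.64  0.84 -1.24]
out 0.0000 0.0 [-0.75  0.63  0.71  2.08 -0.66  0.67 -1.2 ]
pour-45 0.1158 15.6 [-0.54  1.18  0.15  0.73 -0.66  1.93 -2.79]
pour-20 0.0848 11.4 [-0.24  1.23 -0.75  0.73 -0.03  1.93 -2.79]
pour0 0.0786 10.5 [-0.16  1.18 -0.77  0.83 -0.    1.93 -2.41]
pour20 0.0759 10.0 [-0.1   1.15 -0.69  0.9  -0.    1.93 -1.96]
pour45 0.0754 9.9 [-0.08  1.15 -0.55  0.91 -0.    1.93 -1.37]
t0 10
grasp 0.0000 0.0 [ 0.1   0.69  0.38  2.1  -0.97  0.38 -0.22]
val25 0.0000 0.0 [-0.53  0.89  0.69  1.43 -0.52  1.29 -1.35]
lev 0.0000 0.0 [-0.68  0.69  0.67  1.95 -0.75  0.56 -1.14]
out 0.0000 0.0 [-0.77  0.57  0.65  2.22 -0.82  0.39 -1.08]
pour-45 0.1097 14.7 [-0.59  1.17  0.16  0.68 -0.51  1.93 -2.79]
pour-20 0.0710 9.5 [-0.33  1.16 -0.59  0.69 -0.    1.93 -2.69]
pour0 0.0528 7.1 [-0.24  1.12 -0.61  0.77 -0.    1.93 -2.31]
pour20 0.0415 5.5 [-0.15  1.
[... 1627 characters left out ...]
-0.01  1.93 -2.22]
pour20 0.0001 0.0 [-0.45  1.02  0.28  0.78 -0.55  1.93 -1.57]
pour45 0.0001 0.0 [-0.3   1.08  0.25  0.83 -0.63  1.93 -1.07]
t0 30
grasp 0.0329 6.1 [ 0.79  0.65 -0.39  2.18 -1.31  0.06  0.32]
val25 0.0000 0.0 [-0.66  0.74  0.72  1.77 -0.64  0.78 -1.25]
lev 0.0169 3.2 [-0.61  0.6   0.42  2.12 -1.31  0.06 -0.63]
out 0.0350 5.8 [-0.87  0.5   0.59  2.32 -1.31  0.06 -0.72]
pour-45 0.0919 12.2 [-0.7   1.17  0.13  0.57 -0.19  1.93 -2.79]
pour-20 0.0338 4.5 [-0.53  1.09 -0.22  0.59 -0.    1.93 -2.52]
pour0 0.0002 0.0 [-0.54  1.04  0.19  0.66 -0.39  1.93 -2.03]
pour20 0.0000 0.0 [-0.54  0.97  0.47  0.91 -0.66  1.85 -1.48]
pour45 0.0000 0.0 [-0.33  1.02  0.34  0.95 -0.71  1.84 -1.  ]
```

Run:
```python
from plan import *
import kin
print(res(LL).reshape(5,12).round(3)[:, :])
```

```text
[[-0.023  0.001  0.003 -0.    -0.     0.    -0.     0.    -0.    -0.
   0.    -0.   ]
 [-0.011  0.009 -0.     0.     0.     0.     0.    -0.    -0.    -0.
  -0.     0.   ]
 [ 0.007  0.007 -0.003  0.    -0.    -0.    -0.    -0.     0.    -0.
  -0.    -0.   ]
 [ 0.005 -0.004  0.    -0.    -0.     0.    -0.    -0.    -0.     0.
   0.     0.   ]
 [-0.002  0.003  0.001 -0.     0.     0.     0.     0.     0.     0.
  -0.     0.   ]]
```

```bash
python3 - <<'E'
s=open('kin.py').read()
s=s.replace("h,a1,a2,a3,e1,e2,e3=L\n    Rm=R.from_euler('z',-q[0])*R","h,a1,a2,a3,e1,e2,e3,d1,d2,d3,b=L\n    p=R.from_euler('z',-q[0]).apply([b,0,h]);Rm=R.from_euler('z',-q[0])*R")
s=s.replace("p=np.array([0,0,h])+Rm.apply([e1,0,a1])","p=p+Rm.apply([e1,d1,a1])").replace("[e2,0,a2]","[e2,d2,a2]").replace("[e3,0,a3]","[e3,d3,a3]")
s=s.replace("least_squares(res,[.26,.5,.36,.26,.03,0,0]).x","least_squares(lambda L:np.r_[res(L),1e-3*(L-L0)],L0).x").replace("LL=","L0=np.array([.3,.42,.4,.25,0,0,0,0,0,0,0.])\nLL=")
open('kin.py','w').write(s)
E
python3 - <<'E'
from plan import *
print(LL.round(4),np.abs(res(LL)).max())
q=np.array([-.228,.354,.807,1.976,-.488,.822,-.659]);q2=np.array([-.6,.5,0,1.6,0,.6,1.2]);q3=np.array([-.6,.5,0,1.6,3.1,.6,-1.2])
for t0 in (0,5,10,15):
    print('t0',t0)
    for n,a in [('grasp',((.6473,-.1716,0),3.7,0)),('val25',(binp(-.007,.006),BY,25)),('lev',(binp(.005,.056),BY,0)),('out',(binp(-.13,.056),BY,0)),]:
        x,e,ang=ik(*tcp(*a,t0),q);print(n,'%.4f %.1f'%(e,ang),x.round(2))
    for y,pit in((197,60),(197,0),(17,60)):
      for s in (q,q2,q3):
        x,e,ang=ik(*tcp((.60,.385,.06),y,pit,t0),s,.005);print('pour',y,pit,'%.4f %.1f'%(e,ang),x.round(2))
E
```

```text
[ 0.2934  0.521   0.3592  0.3361  0.0034 -0.0006 -0.0128 -0.0091 -0.0061
 -0.0061  0.0137] 0.0013281203441203315
t0 0
grasp 0.0000 0.0 [-0.04  0.76  0.56  1.99 -0.7   0.6  -0.51]
val25 0.0000 0.0 [-0.47  0.98  0.67  1.26 -0.51  1.52 -1.38]
lev 0.0000 0.0 [-0.64  0.76  0.72  1.8  -0.65  0.84 -1.22]
out 0.0000 0.0 [-0.79  0.61  0.74  2.16 -0.71  0.63 -1.15]
pour 197 60 0.3753 61.0 [-0.76  1.55  1.27  1.57 -1.31  1.87 -2.79]
pour 197 60 0.1431 16.4 [-0.33  1.58 -0.59  0.31  0.08  1.93  1.25]
pour 197 60 0.1430 16.4 [-0.33  1.58 -0.59  0.31  0.08  1.93  1.25]
pour 197 0 0.1662 47.2 [-0.02  1.01 -0.45  1.66 -1.31  0.06 -2.79]
pour 197 0 0.0000 0.0 [-0.54  1.23 -0.04  0.41  0.03  1.5   1.32]
pour 197 0 0.0000 0.0 [-0.36  1.34 -1.29  0.43  1.22  1.67  1.09]
pour 17 60 0.0708 9.0 [-0.13  1.15 -0.76  0.9  -0.01  1.93 -2.1 ]
pour 17 60 0.1731 54.3 [-0.09  1.23 -1.29  0.95  0.05  1.93  2.79]
pour 17 60 0.2922 59.2 [ 0.06  0.89 -0.81  2.27  4.45  0.06 -0.29]
t0 5
grasp 0.0000 0.0 [ 0.03  0.71  0.47  2.05 -0.8   0.48 -0.4 ]
val25 0.0000 0.0 [-0.5   0.93  0.68  1.35 -0.52  1.41 -1.36]
lev 0.0000 0
[... 1706 characters left out ...]
7  0.67  0.64  2.02 -0.86  0.42 -1.03]
out 0.0000 0.0 [-0.7   0.49  0.47  2.36 -1.01  0.15 -0.93]
pour 197 60 0.4014 62.2 [-0.81  1.59  1.27  1.28 -0.91  1.93 -2.79]
pour 197 60 0.1854 24.0 [-0.29  1.58 -0.63  0.44  0.02  1.93  1.19]
pour 197 60 0.1854 24.0 [-0.29  1.58 -0.63  0.44  0.02  1.93  1.19]
pour 197 0 0.1989 56.4 [-0.05  0.99 -0.39  1.73 -1.31  0.06 -2.79]
pour 197 0 0.0445 4.6 [-0.39  1.37 -1.29  0.31  1.15  1.84  1.16]
pour 197 0 0.0445 4.6 [-0.39  1.37 -1.29  0.31  1.15  1.84  1.16]
pour 17 60 0.0210 2.7 [-0.2   1.09 -0.61  0.78 -0.    1.93 -2.01]
pour 17 60 0.2375 44.1 [ 0.1   1.06 -1.29  2.02  1.07  0.79  2.79]
pour 17 60 0.2524 49.9 [-0.02  0.79 -0.67  2.23  4.45  0.06 -0.2 ]
```

```bash
cat > ex.py <<'E'
from plan import *
rng=np.random.default_rng(0)
tub=np.array([.604,.383]);
for t0 in (5,10,15):
  for yaw in (0,17,35,60,90,120,150,197):
    f=np.array([np.cos(np.radians(yaw)),np.sin(np.radians(yaw))]);l=tub-.02*f
    best=None
    for k in range(12):
        q0=rng.uniform(LIM[:,0]*.8,LIM[:,1]*.8);q0[1]=rng.uniform(0.3,1.2);q0[3]=rng.uniform(.8,2.1);q0[0]=-.57+rng.uniform(-.5,.5);q0[2]=rng.uniform(-.6,.6)
        x=ik(*tcp((*l,.06),yaw,57,t0),q0,.001)
        if best is None or x[1]+x[2]*.01<best[1]+best[2]*.01:best=x
    print(t0,yaw,'%.4f %.1f'%best[1:],best[0].round(2))
E
python3 ex.py
```

```text
5 0 0.0412 5.3 [-0.24  1.11 -0.7   0.83 -0.01  1.93 -2.4 ]
5 17 0.0340 4.3 [-0.17  1.09 -0.67  0.89 -0.01  1.93 -2.04]
5 35 0.0322 4.1 [-0.11  1.1  -0.61  0.91 -0.01  1.93 -1.63]
5 60 0.0394 5.0 [-0.07  1.16 -0.51  0.87 -0.01  1.93 -1.07]
5 90 0.0610 7.9 [-0.06  1.29 -0.43  0.75 -0.    1.93 -0.45]
5 120 0.0924 12.0 [-0.11  1.42 -0.42  0.58  0.01  1.93  0.09]
5 150 0.1262 16.0 [-0.19  1.52 -0.45  0.43  0.02  1.93  0.57]
5 197 0.1665 19.3 [-0.33  1.57 -0.58  0.31  0.07  1.93  1.25]
10 0 0.0282 3.6 [-0.28  1.08 -0.62  0.8  -0.    1.93 -2.36]
10 17 0.0173 2.2 [-0.19  1.07 -0.62  0.85 -0.01  1.93 -2.01]
10 35 0.0139 1.8 [-0.11  1.1  -0.61  0.87 -0.01  1.93 -1.63]
10 60 0.0235 3.0 [-0.03  1.18 -0.57  0.84 -0.01  1.93 -1.1 ]
10 90 0.0532 6.9 [-0.01  1.31 -0.53  0.73 -0.    1.93 -0.51]
10 120 0.0940 12.2 [-0.06  1.44 -0.52  0.59  0.01  1.93  0.03]
10 150 0.1354 17.4 [-0.15  1.53 -0.53  0.46  0.02  1.93  0.51]
10 197 0.1778 22.3 [-0.32  1.57 -0.57  0.34  0.03  1.93  1.24]
15 0 0.0147 1.9 [-0.32  1.06 -0.55  0.77 -0.    1.93 -2.33]
15 17 0.0005 0.1 [-0.22  1.06 -0.58  0.81 -0.    1.93 -1.99]
15 35 0.0000 0.0 [-0.01  1.15 -0.93  0.87  0.21  1.92 -1.78]
15 60 0.0075 1.0 [-0.01  1.19 -0.62  0.8  -0.    1.93 -1.12]
15 90 0.0446 5.8 [ 0.03  1.34 -0.61  0.7   0.    1.93 -0.56]
15 120 0.0945 12.3 [-0.01  1.47 -0.62  0.59  0.01  1.93 -0.04]
15 150 0.1438 18.6 [-0.11  1.55 -0.62  0.48  0.01  1.93  0.45]
15 197 0.1929 24.7 [-0.3   1.57 -0.59  0.39  0.02  1.93  1.22]
```

```bash
sed -i "s/from_euler('zy'/from_euler('ZY'/" plan.py; python3 ex.py
```

```text
5 0 0.0412 5.3 [-0.24  1.11 -0.7   0.83 -0.01  1.93 -2.4 ]
5 17 0.0686 8.7 [-0.38  1.03 -0.4   0.92 -0.01  1.93 -2.03]
5 35 0.0776 9.7 [-0.62  1.    0.05  0.95 -0.01  1.93 -1.53]
5 60 0.0502 6.4 [-0.89  1.11  0.59  0.86 -0.01  1.93 -0.9 ]
5 90 0.0000 0.0 [-1.01  1.2   0.84  0.77  0.03  1.81 -0.43]
5 120 0.0000 0.0 [-0.74  0.9  -0.22  1.22  0.99  1.56 -0.68]
5 150 0.0000 0.0 [-0.87  0.75  0.06  1.58  1.13  0.97 -0.54]
5 197 0.0000 0.0 [-0.94  0.65  0.45  1.84  2.91  0.17 -1.72]
10 0 0.0282 3.6 [-0.28  1.08 -0.62  0.8  -0.    1.93 -2.36]
10 17 0.0515 6.6 [-0.41  1.02 -0.35  0.88 -0.01  1.93 -1.99]
10 35 0.0591 7.5 [-0.62  1.    0.04  0.91 -0.01  1.93 -1.54]
10 60 0.0359 4.6 [-0.85  1.08  0.51  0.83 -0.    1.93 -0.94]
10 90 0.0000 0.0 [-0.74  1.03 -0.08  0.84  0.63  1.88 -0.8 ]
10 120 0.0000 0.0 [-0.57  0.91 -0.54  1.22  1.11  1.66 -0.73]
10 150 0.0000 0.0 [-1.16  0.82  0.63  1.54  0.54  0.69 -0.1 ]
10 197 0.0000 0.0 [-0.72  0.61  0.14  1.82  1.95  0.18 -0.66]
15 0 0.0147 1.9 [-0.32  1.06 -0.55  0.77 -0.    1.93 -2.33]
15 17 0.0344 4.4 [-0.44  1.01 -0.3   0.84 -0.01  1.93 -1.97]
15 35 0.0407 5.2 [-0.61  0.99  0.03  0.86 -0.01  1.93 -1.54]
15 60 0.0213 2.7 [-0.82  1.06  0.45  0.79 -0.    1.93 -0.98]
15 90 0.0000 0.0 [-0.76  0.98  0.03  0.89  0.51  1.78 -0.76]
15 120 0.0000 0.0 [-0.78  0.84 -0.02  1.22  0.73  1.38 -0.53]
15 150 0.0000 0.0 [-1.3   0.98  1.05  1.48 -0.21  0.69  0.52]
15 197 0.0000 0.0 [-0.92  0.64  0.41  1.77  0.12  0.07  1.08]
```

```bash
python3 -c "
from plan import *
p,T=tcp((.6473,-.1716,0),3.7,0,5);print(p)
inc(p-.065*T[:,2],T)"
```

```text
[ 0.4787905  -0.18249702  0.04127154]
inc [0.04 0.31 2.69] [-0.05 -3.26  0.1 ] rows>=0.6,2.7
```

Call:
{"op": "apply_moves", "data": {
  "increments": [
    [0, 0.3, 1, 0, -1.1, 0],
    [0, 0.3, 2, 0, -2.2, 0],
    [0, 0.3, 2.7, 0, -3.3, 0.1],
    [0, 0.3, 2.7, 0, -3.3, 0.1],
    [0, 0.3, 2.7, 0, -3.3, 0.1],
    [0, 0.3, 2.7, 0, -3.3, 0.1]
  ]
}}

```text
time_s: 3.62
position: [0.4754, -0.1814, 0.1058]
eef_rot: [-3.137, -0.084, 0.072]
ft_force: [-0.8, 0.6, 0.2]
gripper_width: 0.0929
```

```bash
python3 -c "
from plan import *
s=r.state();print(s['q'].round(3),s['position'],s['eef_rot'],s['time_s'])
p,T=tcp((.6473,-.1716,0),3.7,0,5)
inc(p,T)"
```

```text
[-0.026  0.584  0.556  2.032 -0.617  0.616 -0.545] [ 0.47536291 -0.18138669  0.10579676] [-3.13733005 -0.08445194  0.07170909] 3.6167
inc [-0.21  0.16  6.46] [-0.05  0.03  0.07] rows>=1.5,0.1
```

Call:
{"op": "apply_moves", "data": {
  "increments": [
    [-0.2, 0.1, 2.5, 0, 0, 0],
    [-0.2, 0.1, 5, 0, 0, 0],
    [-0.2, 0.1, 6.5, 0, 0, 0],
    [-0.2, 0.1, 6.5, 0, 0, 0]
  ]
}}

```text
time_s: 3.95
position: [0.473, -0.1832, 0.0393]
eef_rot: [-3.132, -0.08, 0.061]
ft_force: [-0.5, 0.2, -0.9]
gripper_width: 0.0929
```

Call:
{"op": "apply_moves", "data": {
  "increments": [
    [0, 0, 0, 0, 0, 0],
    [0, 0, 0, 0, 0, 0],
    [0, 0, 0, 0, 0, 0],
    [0, 0, 0, 0, 0, 0],
    [0, 0, 0, 0, 0, 0],
    [0, 0, 0, 0, 0, 0]
  ],
  "jaw": 1,
  "squeeze": 60
}}

```text
time_s: 4.45
position: [0.4764, -0.1838, 0.042]
eef_rot: [-3.136, -0.084, 0.063]
ft_force: [1.0, 0.1, 0.1]
gripper_width: 0.0576
```

```bash
python3 -c "
from plan import *
s=r.state();print(s['q'].round(3),s['position'],s['eef_rot'],s['time_s'],s['gripper_width'],s['ft_force'])
"
```

```text
[ 0.067  0.681  0.429  2.072 -0.735  0.468 -0.442] [ 0.47640034 -0.18375394  0.04204539] [-3.13641267 -0.0840901   0.06331708] 4.45 0.057607686767565815 [0.97825744 0.13222453 0.13389074]
```

Call:
{"op": "apply_moves", "data": {
  "increments": [
    [0, 0, 0, 0, 0, 0],
    [0, 0, 0, 0, 0, 0],
    [0, 0, 0, 0, 0, 0],
    [0, 0, 0, 0, 0, 0],
    [0, 0, 0, 0, 0, 0],
    [0, 0, 0, 0, 0, 0],
    [0, 0, 0, 0, 0, 0],
    [0, 0, 0, 0, 0, 0],
    [0, 0, 0, 0, 0, 0],
    [0, 0, 0, 0, 0, 0]
  ]
}}

```text
time_s: 5.28
position: [0.4759, -0.1836, 0.0414]
eef_rot: [-3.136, -0.083, 0.063]
ft_force: [-0.3, 0.9, -1.3]
gripper_width: 0.0139
```

Call:
{"op": "apply_moves", "data": {
  "increments": [
    [0, 0, -2, 0, 0, 0],
    [0, 0, -5, 0, 0, 0],
    [0, 0, -8, 0, 0, 0],
    [0, 0, -11, 0, 0, 0],
    [0, 0, -13, 0, 0, 0],
    [0, 0, -13, 0, 0, 0],
    [0, 0, -13, 0, 0, 0]
  ]
}}

```text
time_s: 5.87
position: [0.4656, -0.1852, 0.1716]
eef_rot: [-3.137, -0.085, 0.063]
ft_force: [-0.1, -0.3, -1.8]
gripper_width: 0.0136
```

```bash
python3 -c "
from plan import *
s=r.state();print(s['q'].round(3),s['position'],s['eef_rot'],s['time_s'],s['gripper_width'],s['ft_force'])
cal=r.calibration('wrist');i=r.grab_frame('wrist');cv2.imwrite('pics/w2.png',i);np.save('w2.npy',cal,allow_pickle=True)
# predicted lip corners / foot
T=rot(s['eef_rot']);S=T@tool(0,5).T
o=s['position']-.0188*T[:,2]
for l in [(.0325,.023,.0046),(.0325,-.023,.0046),(-.034,.023,.022),(-.034,-.023,.022),(-.130,0,.008)]:
    print(l,proj(cal,o+S@(np.array(l)-[-.138,0,.06]),True).round(1))
"
```

```text
[-0.098  0.483  0.666  1.983 -0.505  0.762 -0.639] [ 0.46557639 -0.18519216  0.171604  ] [-3.13650863 -0.0846838   0.06322725] 5.8667 0.01357070916462523 [-0.08064131 -0.29759813 -1.7922743 ]
(0.0325, 0.023, 0.0046) [286.7  -6.1]
(0.0325, -0.023, 0.0046) [352.6  -6.1]
(-0.034, 0.023, 0.022) [282.4  78.1]
(-0.034, -0.023, 0.022) [357.1  78.1]
(-0.13, 0, 0.008) [319.8 222.4]
```

View pics/w2.png

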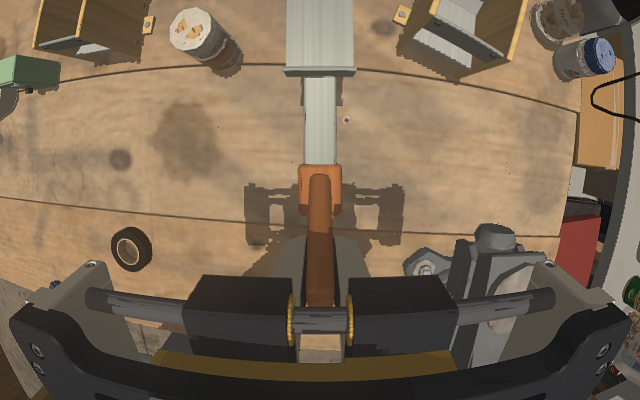

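The scoop is gripped and lifted, and the gripper opening is 13.6 mm on the 14 mm bar. The blade's rear is at (285–355, 68–76), the foot's front at v≈165, and it is centred at u≈320 as predicted. Next I'll check the pitch and work out the bin approach.

Run:
```python
from plan import *
c=np.load('w2.npy',allow_pickle=True).item()
s=r.state();p0=s['position'];T=rot(s['eef_rot']);
for dp in (-3,0,3):
    S=T@tool(0,5+dp).T;o=p0-.0188*T[:,2]
    print(dp,[ (l,proj(c,o+S@(np.array(l)-[-.138,0,.06]),True).round(1)) for l in [(-.031,.023,.022),(-.034,.023,.022),(-.034,.023,.002),(-.093,.015,.008),(-.13,.015,.008)]])
# bin corners from wrist w1 & w2 images
c1=np.load('w1.npy',allow_pickle=True).item()
i1=cv2.imread('pics/w1.png')[0:90,70:200];i2=cv2.imread('pics/w2.png')[0:75,20:170]
a=cv2.resize(i1,None,fx=3,fy=3,interpolation=cv2.INTER_CUBIC)
b=cv2.resize(i2,(390,195),interpolation=cv2.INTER_CUBIC)
cv2.imwrite('pics/c2.png',cv2.resize(i1,(780,540),interpolation=cv2.INTER_CUBIC))
```

```text
-3 [((-0.031, 0.023, 0.022), array([280.5,  70.3])), ((-0.034, 0.023, 0.022), array([280.5,  75.1])), ((-0.034, 0.023, 0.002), array([284.1,  79. ])), ((-0.093, 0.015, 0.008), array([296.1, 166.6])), ((-0.13, 0.015, 0.008), array([297.2, 219.4]))]
0 [((-0.031, 0.023, 0.022), array([281.6,  74.9])), ((-0.034, 0.023, 0.022), array([281.6,  79.5])), ((-0.034, 0.023, 0.002), array([285. ,  84.4])), ((-0.093, 0.015, 0.008), array([296.5, 170.2])), ((-0.13, 0.015, 0.008), array([297.3, 222.9]))]
3 [((-0.031, 0.023, 0.022), array([282.6,  79.7])), ((-0.034, 0.023, 0.022), array([282.5,  84.2])), ((-0.034, 0.023, 0.002), array([285.8,  89.9])), ((-0.093, 0.015, 0.008), array([296.7, 173.8])), ((-0.13, 0.015, 0.008), array([297.4, 226.5]))]
```

View pics/c2.png

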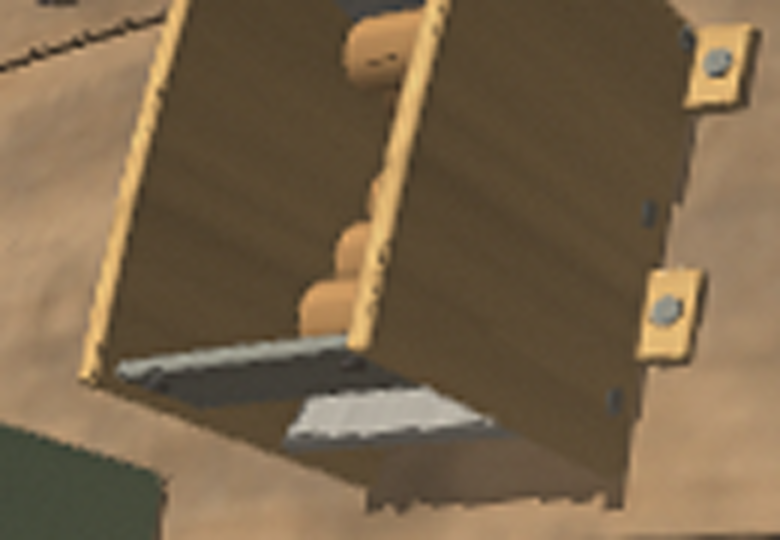

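Run:
```python
from plan import *
c=np.load('w1.npy',allow_pickle=True).item()
W=lambda u,v,z:onz(c,70+u/6,v/6,z,True).round(4)
ML,MR=W(85,382,.118),W(365,349,.118);print('M',ML,MR,np.linalg.norm(ML-MR),(ML+MR)/2)
a=W(118,370,.112);b=W(350,340,.112);print('plate top',a,b,np.linalg.norm(a-b))
print('right wall far top edge',W(448,0,.118))
print('left',W(190,0,.118))
a=W(288,442,.046);b=W(505,430,.046);print('floor edge',a,b)
m=(ML+MR)/2;w=ML-MR;print('yaw',np.degrees(np.arctan2(-w[0],w[1])))
```

```text
M [0.6269 0.1294 0.118 ] [0.624  0.0512 0.118 ] 0.07825375390356681 [0.62545 0.0903  0.118  ]
plate top [0.6304 0.1253 0.112 ] [0.6286 0.0599 0.112 ] 0.06542476595296308
right wall far top edge [0.7002 0.0481 0.118 ]
left [0.716  0.1227 0.118 ]
floor edge [0.6288 0.1246 0.046 ] [0.626  0.0597 0.046 ]
yaw -2.1238063138667025
```

```bash
cat >> plan.py <<'E'
BM=np.array([.627,.0915]);GL=np.array([-.1735,0,.0604]);T0=4.8
def way(W,p0=None,R0=None,q=None):
    "W: list of (binx,z,pitch[,y]) for the lip"
    s=r.state()
    if p0 is None:p0=s['position'];R0=rot(s['eef_rot'])
    q=s['q'] if q is None else q
    for w in W:
        p,T=tcp(binp(w[0],w[1],w[3] if len(w)>3 else 0),BY,w[2],T0,GL)
        d=R0.T@(p-p0)*100;v=R.from_matrix(R0.T@T).as_rotvec()/np.radians(6)
        q,e,a=ik(p,T,q,.01)
        print(w,[float(round(x,2)) for x in (*d,*v)],'ik %.3f %.1f'%(e,a),q.round(2),p.round(3))
E
python3 - <<'E'
from plan import *
way([(-.16,.16,12),(-.16,.09,25),(-.149,.075,25),(-.01,.009,25),(.004,.016,20),(.004,.05,0),(.004,.056,-2),(-.14,.056,0)])
E
```

```text
(-0.16, 0.16, 12) [-3.85, -28.89, -6.76, -0.04, -1.98, 1.0] ik 0.000 0.0 [-0.82  0.37  0.76  1.94 -0.3   1.07 -1.52] [0.403 0.101 0.237]
(-0.16, 0.09, 25) [-2.03, -28.65, -2.99, 0.07, -4.14, 1.0] ik 0.000 0.0 [-0.64  0.58  0.66  1.77 -0.37  1.29 -1.43] [0.424 0.1   0.2  ]
(-0.149, 0.075, 25) [-1.07, -28.52, -1.41, 0.07, -4.14, 1.0] ik 0.000 0.0 [-0.62  0.62  0.65  1.75 -0.39  1.27 -1.42] [0.435 0.099 0.185]
(-0.01, 0.009, 25) [12.17, -27.04, 6.3, 0.07, -4.14, 1.0] ik 0.000 0.0 [-0.45  0.89  0.57  1.37 -0.45  1.38 -1.41] [0.574 0.094 0.119]
(0.004, 0.016, 20) [12.61, -26.98, 6.88, 0.03, -3.31, 1.0] ik 0.000 0.0 [-0.47  0.85  0.59  1.45 -0.47  1.25 -1.39] [0.579 0.093 0.114]
(0.004, 0.05, 0) [9.99, -27.22, 8.9, -0.14, 0.02, 0.98] ik 0.000 0.0 [-0.59  0.69  0.58  1.89 -0.6   0.64 -1.27] [0.554 0.094 0.092]
(0.004, 0.056, -2) [9.85, -27.24, 8.9, -0.16, 0.35, 0.98] ik 0.000 0.0 [-0.6   0.68  0.57  1.93 -0.62  0.58 -1.25] [0.553 0.094 0.092]
(-0.14, 0.056, 0) [-4.24, -28.72, 7.14, -0.14, 0.02, 0.98] ik 0.000 0.0 [-0.72  0.52  0.57  2.26 -0.65  0.42 -1.24] [0.41  0.1   0.098]
```

Call:
{"op": "apply_moves", "data": {
  "increments": [
    [0, -1, -4, 0, 0, 0.1],
    [-1, -4, -6.7, 0, -0.5, 0.3],
    [-2, -8, -6.7, 0, -1, 0.5],
    [-3, -12, -6.7, 0, -1.4, 0.7],
    [-3.8, -16, -6.7, 0, -2, 1],
    [-3.8, -20, -6.7, 0, -2, 1],
    [-3.8, -24, -6.7, 0, -2, 1],
    [-3.8, -28, -6.7, 0, -2, 1],
    [-3.8, -28.9, -6.7, 0, -2, 1],
    [-3.8, -28.9, -6.7, 0, -2, 1]
  ]
}}

```text
time_s: 6.75
position: [0.4024, 0.1041, 0.2344]
eef_rot: [-3.139, 0.131, -0.032]
ft_force: [0.1, -0.6, -2.4]
gripper_width: 0.0138
```

Run:
```python
from plan import *
s=r.state();print(s['time_s'],s['position'],s['eef_rot'],s['gripper_width'])
way([(-.16,.09,25),(-.149,.075,25)])
```

```text
6.75 [0.40235508 0.10406146 0.2343569 ] [-3.13860158  0.13120402 -0.03210151] 0.013846631764699127
(-0.16, 0.09, 25) [2.6, 0.38, 3.08, -0.01, -2.11, 0.08] ik 0.000 0.0 [-0.65  0.59  0.69  1.77 -0.39  1.3  -1.41] [0.424 0.1   0.2  ]
(-0.149, 0.075, 25) [3.88, 0.39, 4.42, -0.01, -2.11, 0.08] ik 0.000 0.0 [-0.63  0.63  0.68  1.75 -0.4   1.28 -1.4 ] [0.435 0.099 0.185]
```

Call:
{"op": "apply_moves", "data": {
  "increments": [
    [1, 0.2, 1, 0, -0.9, 0],
    [2, 0.3, 2.2, 0, -1.7, 0.1],
    [2.6, 0.4, 3.1, 0, -2.1, 0.1],
    [3.2, 0.4, 3.8, 0, -2.1, 0.1],
    [3.9, 0.4, 4.4, 0, -2.1, 0.1],
    [3.9, 0.4, 4.4, 0, -2.1, 0.1],
    [3.9, 0.4, 4.4, 0, -2.1, 0.1],
    [3.9, 0.4, 4.4, 0, -2.1, 0.1]
  ]
}}

```text
time_s: 7.42
position: [0.4362, 0.0948, 0.1883]
eef_rot: [-3.14, 0.346, -0.051]
ft_force: [0.2, -0.6, -1.5]
gripper_width: 0.0138
```

Run:
```python
from plan import *
s=r.state();print(s['time_s'],s['position'],s['eef_rot'],s['gripper_width'],s['q'].round(2))
S=r.grab_frame('side');C=r.grab_frame('scene');W=r.grab_frame('wrist')
cs,cc=r.calibration('side'),r.calibration('scene');cw=r.calibration('wrist');np.save('w3.npy',cw,allow_pickle=True);cv2.imwrite('pics/w3.png',W)
T=rot(s['eef_rot']);Sc=T@tool(0,T0).T;o=s['position']-.0188*T[:,2]
for l in [(.0325,.023,.003),(.0325,-.023,.003),(-.034,0,.022)]:
    P=o+Sc@(np.array(l)-[.0325,0,0]-GL);print(P.round(4),proj(cs,P).round(1),proj(cc,P).round(1),proj(cw,P,True).round(1))
a=cv2.resize(S[125:225,255:355],(400,400),interpolation=cv2.INTER_CUBIC);b=cv2.resize(C[140:240,270:370],(400,400),interpolation=cv2.INTER_CUBIC)
cv2.imwrite('pics/c3.png',np.hstack([a,b]))
```

```text
7.4167 [0.43621794 0.09475734 0.18832634] [-3.14011118  0.34625363 -0.05126015] 0.013759156113469798 [-0.65  0.61  0.72  1.79 -0.41  1.27 -1.38]
[0.5774 0.1106 0.0815] [298.1 184.1] [299.5 186.4] [287.8  -8.8]
[0.575  0.0647 0.0815] [313.2 187.3] [313.7 189.3] [353.1  -8.7]
[0.5237 0.0903 0.1265] [299.5 188. ] [295.7 179.3] [320.5  73.1]
```

View pics/w3.png

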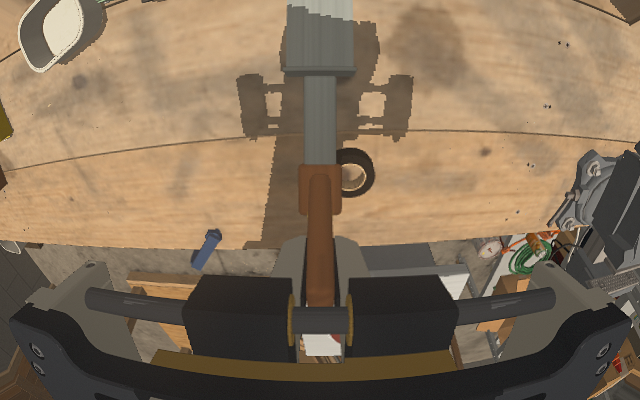

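The scoop sits the same in the gripper and the blade is aimed forward. Now I'll push it in along the slope.

Run:
```python
from plan import *
way([(-.149,.076,25),(-.12,.062,25),(-.095,.050,25),(-.06,.034,25),(-.035,.022,25)])
```

```text
(-0.149, 0.076, 25) [-0.09, -0.4, 0.25, -0.05, -0.06, -0.09] ik 0.000 0.0 [-0.65  0.63  0.71  1.75 -0.41  1.29 -1.38] [0.435 0.099 0.186]
(-0.12, 0.062, 25) [3.11, -0.42, 0.58, -0.05, -0.06, -0.09] ik 0.000 0.0 [-0.61  0.69  0.69  1.68 -0.43  1.3  -1.37] [0.464 0.098 0.172]
(-0.095, 0.05, 25) [5.87, -0.45, 0.87, -0.05, -0.06, -0.09] ik 0.000 0.0 [-0.57  0.74  0.67  1.62 -0.45  1.32 -1.37] [0.489 0.097 0.16 ]
(-0.06, 0.034, 25) [9.71, -0.48, 1.18, -0.05, -0.06, -0.09] ik 0.000 0.0 [-0.53  0.81  0.65  1.52 -0.46  1.35 -1.37] [0.524 0.096 0.144]
(-0.035, 0.022, 25) [12.46, -0.51, 1.47, -0.05, -0.06, -0.09] ik 0.000 0.0 [-0.5   0.85  0.64  1.45 -0.47  1.37 -1.37] [0.549 0.095 0.132]
```

Call:
{"op": "apply_moves", "data": {
  "increments": [
    [0.5, -0.4, 0.3, 0, 0, -0.1],
    [1.8, -0.4, 0.45, 0, 0, -0.1],
    [3.1, -0.4, 0.6, 0, 0, -0.1],
    [4.4, -0.4, 0.7, 0, 0, -0.1],
    [5.5, -0.45, 0.8, 0, 0, -0.1],
    [6.6, -0.45, 0.9, 0, 0, -0.1],
    [7.5, -0.45, 1, 0, 0, -0.1],
    [8.4, -0.5, 1.1, 0, 0, -0.1],
    [8.4, -0.5, 1.1, 0, 0, -0.1],
    [8.4, -0.5, 1.1, 0, 0, -0.1]
  ]
}}

```text
time_s: 8.4
position: [0.5122, 0.096, 0.1484]
eef_rot: [-3.137, 0.348, -0.04]
ft_force: [0.4, 0.2, -1.4]
gripper_width: 0.0135
```

Run:
```python
from plan import *
s=r.state();print(s['time_s'],s['ft_force'],s['ft_torque'])
way([(-.06,.034,25),(-.035,.022,25),(-.01,.009,25),(.004,.016,20)])
S=r.grab_frame('side');C=r.grab_frame('scene')
a=cv2.resize(S[125:225,255:355],(400,400),interpolation=cv2.INTER_CUBIC);b=cv2.resize(C[140:240,270:370],(400,400),interpolation=cv2.INTER_CUBIC)
cv2.imwrite('pics/c4.png',np.hstack([a,b]))
```

```text
8.4 [ 0.35392054  0.23591058 -1.39681914] [-0.06095347 -0.24911079 -0.01782606]
(-0.06, 0.034, 25) [1.24, -0.01, -0.02, -0.04, -0.05, 0.0] ik 0.000 0.0 [-0.53  0.81  0.66  1.52 -0.47  1.35 -1.37] [0.524 0.096 0.144]
(-0.035, 0.022, 25) [4.0, -0.01, 0.25, -0.04, -0.05, 0.0] ik 0.000 0.0 [-0.5   0.86  0.65  1.45 -0.48  1.37 -1.37] [0.549 0.095 0.132]
(-0.01, 0.009, 25) [6.79, -0.0, 0.62, -0.04, -0.05, 0.0] ik 0.000 0.0 [-0.47  0.9   0.63  1.37 -0.49  1.39 -1.38] [0.574 0.094 0.119]
(0.004, 0.016, 20) [7.44, -0.0, 0.97, -0.04, 0.79, -0.0] ik 0.000 0.0 [-0.5   0.87  0.65  1.45 -0.51  1.27 -1.36] [0.579 0.093 0.114]
```

View pics/c4.png

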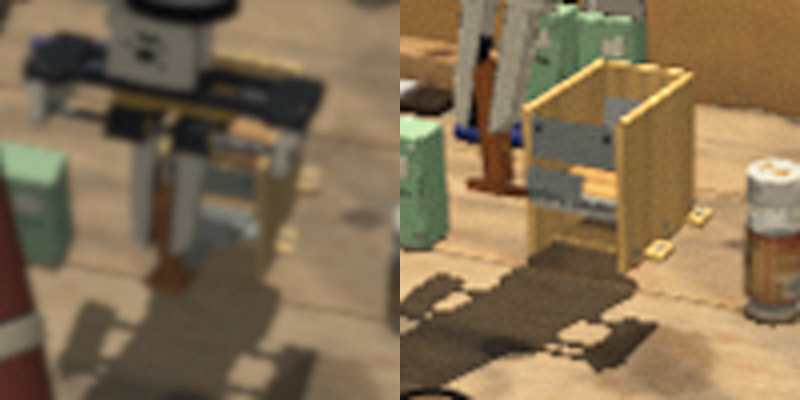

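The blade is through the gap without contact: in the scene crop it sits under the plate, with the dowels ahead of it. Next I'll push to the valley.

Call:
{"op": "apply_moves", "data": {
  "increments": [
    [1, 0, 0, 0, 0, 0],
    [2, 0, 0.05, 0, 0, 0],
    [3, 0, 0.15, 0, 0, 0],
    [4, 0, 0.25, 0, 0, 0],
    [4.8, 0, 0.35, 0, 0, 0],
    [5.6, 0, 0.45, 0, 0, 0],
    [6.3, 0, 0.55, 0, 0, 0],
    [6.8, 0, 0.6, 0, 0, 0],
    [6.8, 0, 0.6, 0, 0, 0]
  ]
}}

```text
time_s: 9.25
position: [0.575, 0.0936, 0.1189]
eef_rot: [-3.137, 0.346, -0.04]
ft_force: [0.0, 0.9, -2.6]
gripper_width: 0.0137
```

Run:
```python
from plan import *
s=r.state();print(s['time_s'],s['ft_force'],s['ft_torque'],s['position'],s['gripper_width'])
way([(-.01,.009,25),(.004,.018,20),(.006,.03,12),(.004,.05,0),(.004,.056,-2)])
```

```text
9.25 [ 0.04887562  0.89069686 -2.60086366] [-0.02156911 -0.17950811 -0.00940819] [0.57495013 0.09362479 0.11893467] 0.013697354383075669
(-0.01, 0.009, 25) [-0.12, 0.0, -0.01, -0.04, -0.06, 0.0] ik 0.000 0.0 [-0.48  0.91  0.64  1.37 -0.49  1.39 -1.37] [0.574 0.094 0.119]
(0.004, 0.018, 20) [0.46, 0.0, 0.15, -0.04, 0.77, 0.0] ik 0.000 0.0 [-0.5   0.87  0.65  1.45 -0.51  1.28 -1.36] [0.579 0.093 0.116]
(0.006, 0.03, 12) [-0.18, 0.01, 1.39, -0.04, 2.1, -0.0] ik 0.000 0.0 [-0.57  0.8   0.67  1.63 -0.56  1.04 -1.31] [0.569 0.094 0.107]
(0.004, 0.05, 0) [-1.04, 0.02, 3.27, -0.04, 4.1, -0.01] ik 0.000 0.0 [-0.63  0.72  0.65  1.89 -0.67  0.67 -1.2 ] [0.554 0.094 0.092]
(0.004, 0.056, -2) [-1.16, 0.02, 3.32, -0.04, 4.44, -0.01] ik 0.000 0.0 [-0.64  0.7   0.64  1.92 -0.69  0.61 -1.18] [0.553 0.094 0.092]
```

Call:
{"op": "apply_moves", "data": {
  "increments": [
    [0.2, 0, 0.05, 0, 0.2, 0],
    [0.4, 0, 0.1, 0, 0.5, 0],
    [0.5, 0, 0.1, 0, 0.8, 0],
    [0.5, 0, 0.1, 0, 0.8, 0]
  ]
}}

```text
time_s: 9.58
position: [0.5755, 0.094, 0.1163]
eef_rot: [-3.137, 0.269, -0.04]
ft_force: [-1.4, -0.2, -2.9]
gripper_width: 0.0135
```

Call:
{"op": "apply_moves", "data": {
  "increments": [
    [-0.1, 0, 0.2, 0, 0.3, 0],
    [-0.3, 0, 0.6, 0, 0.7, 0],
    [-0.65, 0, 1.3, 0, 1.3, 0],
    [-0.9, 0, 1.8, 0, 1.8, 0],
    [-1.1, 0, 2.3, 0, 2.4, 0],
    [-1.3, 0, 2.7, 0, 2.9, 0],
    [-1.5, 0, 3.1, 0, 3.4, 0],
    [-1.6, 0, 3.2, 0, 3.7, 0],
    [-1.6, 0, 3.2, 0, 3.7, 0]
  ]
}}

```text
time_s: 10.33
position: [0.5523, 0.095, 0.0902]
eef_rot: [-3.136, -0.121, -0.042]
ft_force: [-3.3, 0.5, -1.9]
gripper_width: 0.014
```

Run:
```python
from plan import *
s=r.state();print(s['time_s'],s['ft_force'],s['ft_torque'],s['position'],s['eef_rot'],s['gripper_width'])
way([(.004,.056,-2),(-.02,.056,0),(-.14,.056,0)])
W=r.grab_frame('wrist');C=r.grab_frame('scene');S=r.grab_frame('side')
np.save('w5.npy',r.calibration('wrist'),allow_pickle=True)
cv2.imwrite('pics/w5.png',W)
a=cv2.resize(W[0:150,220:420],(800,600),interpolation=cv2.INTER_CUBIC)[:300]
b=cv2.resize(C[140:215,270:370],(400,300),interpolation=cv2.INTER_CUBIC);d=cv2.resize(S[125:200,255:355],(400,300),interpolation=cv2.INTER_CUBIC)
cv2.imwrite('pics/c5.png',np.vstack([a,np.hstack([b,d])]))
```

```text
10.3333 [-3.26562976  0.54791711 -1.8553501 ] [-0.03923229  1.42939686 -0.06413554] [0.55231872 0.0950148  0.09017177] [-3.13632744 -0.12117976 -0.04201053] 0.013979596538015986
(0.004, 0.056, -2) [0.07, 0.05, -0.14, -0.05, -0.02, -0.02] ik 0.000 0.0 [-0.63  0.69  0.62  1.93 -0.67  0.6  -1.2 ] [0.553 0.094 0.092]
(-0.02, 0.056, 0) [-2.11, 0.05, -1.01, -0.05, -0.36, -0.02] ik 0.000 0.0 [-0.65  0.67  0.64  1.95 -0.65  0.64 -1.22] [0.53  0.095 0.098]
(-0.14, 0.056, 0) [-14.02, 0.07, -2.46, -0.05, -0.36, -0.02] ik 0.000 0.0 [-0.75  0.53  0.62  2.26 -0.7   0.44 -1.19] [0.41  0.1   0.098]
```

View pics/c5.png

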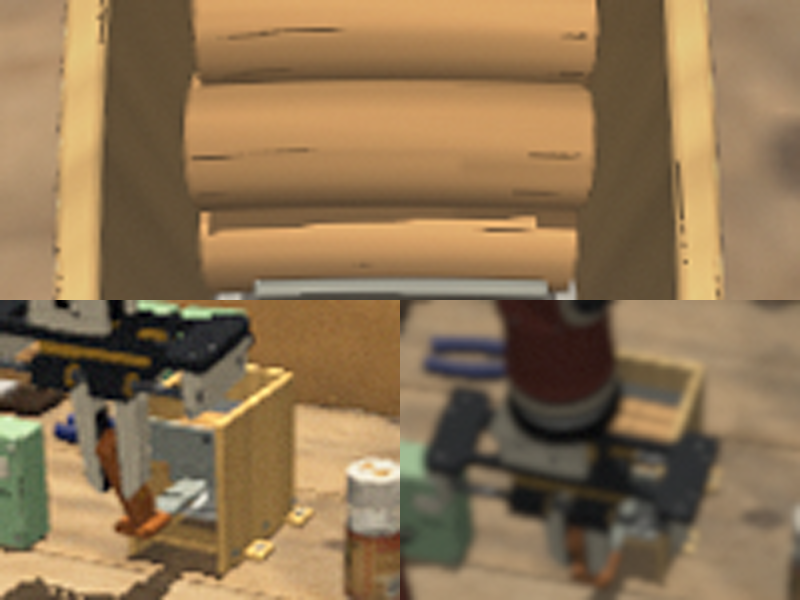

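The wrist crop shows a full heap: the rear dowel lies against the back wall and others lie on top of it. I'll level the scoop, check the height, then draw it out under the plate.

Call:
{"op": "apply_moves", "data": {
  "increments": [
    [-0.5, 0.05, -0.25, 0, -0.1, 0],
    [-1, 0.05, -0.5, 0, -0.2, 0],
    [-1.4, 0.05, -0.7, 0, -0.3, 0],
    [-1.6, 0.05, -0.9, 0, -0.35, 0],
    [-1.6, 0.05, -0.9, 0, -0.35, 0],
    [-1.6, 0.05, -0.9, 0, -0.35, 0]
  ]
}}

```text
time_s: 10.98
position: [0.5383, 0.0948, 0.098]
eef_rot: [-3.137, -0.089, -0.042]
ft_force: [0.3, -0.1, -3.1]
gripper_width: 0.014
```

Run:
```python
from plan import *
s=r.state();print(s['time_s'],s['ft_force'],s['ft_torque'],s['position'],s['eef_rot'],s['gripper_width'])
T=rot(s['eef_rot']);Sc=T@tool(0,T0).T;o=s['position']-.0188*T[:,2];print('lip',(o-Sc@GL).round(4),'pitch',np.degrees(np.arcsin(-Sc[2,0])))
way([(-.02,.055,0),(-.06,.055,0),(-.10,.055,0),(-.15,.055,0)])
```

```text
10.9833 [ 0.34514502 -0.08643548 -3.14112266] [-0.03545924  0.47957903  0.01144677] [0.53830073 0.094789   0.09799346] [-3.13723366 -0.08922724 -0.0417811 ] 0.014011992072108232
lip [0.7103 0.0878 0.0573] pitch -0.3123894509207879
(-0.02, 0.055, 0) [-0.83, -0.03, 0.06, -0.04, -0.05, -0.02] ik 0.000 0.0 [-0.65  0.67  0.64  1.95 -0.65  0.63 -1.22] [0.53  0.095 0.097]
(-0.06, 0.055, 0) [-4.81, -0.02, -0.3, -0.04, -0.05, -0.02] ik 0.000 0.0 [-0.68  0.63  0.63  2.06 -0.66  0.57 -1.2 ] [0.49  0.097 0.097]
(-0.1, 0.055, 0) [-8.79, -0.02, -0.65, -0.04, -0.05, -0.02] ik 0.000 0.0 [-0.72  0.58  0.63  2.16 -0.68  0.51 -1.19] [0.45  0.099 0.097]
(-0.15, 0.055, 0) [-13.77, -0.01, -1.1, -0.04, -0.05, -0.02] ik 0.000 0.0 [-0.76  0.53  0.62  2.29 -0.71  0.42 -1.18] [0.4   0.101 0.097]
```

Call:
{"op": "apply_moves", "data": {
  "increments": [
    [-0.4, 0, 0.2, 0, 0, 0],
    [-0.9, 0, 0.15, 0, 0, 0],
    [-1.5, 0, 0.05, 0, 0, 0],
    [-2.1, 0, -0.05, 0, 0, 0],
    [-2.7, 0, -0.1, 0, 0, 0],
    [-3.3, 0, -0.15, 0, 0, 0],
    [-3.9, 0, -0.2, 0, 0, 0],
    [-4.5, 0, -0.25, 0, 0, 0],
    [-4.5, 0, -0.25, 0, 0, 0]
  ]
}}

```text
time_s: 11.73
position: [0.4907, 0.0968, 0.096]
eef_rot: [-3.137, -0.086, -0.042]
ft_force: [-0.6, -0.2, -1.4]
gripper_width: 0.0138
```

Run:
```python
from plan import *
s=r.state();print(s['time_s'],s['ft_force'],s['ft_torque'],s['position'],s['eef_rot'],s['gripper_width'])
T=rot(s['eef_rot']);Sc=T@tool(0,T0).T;o=s['position']-.0188*T[:,2];print('lip',(o-Sc@GL).round(4),'pitch',np.degrees(np.arcsin(-Sc[2,0])))
way([(-.06,.055,0),(-.10,.055,0),(-.135,.055,0)])
```

```text
11.7333 [-0.62051213 -0.17932386 -1.39499538] [ 0.05076821  0.47900718 -0.01264324] [0.49073976 0.09683355 0.09599293] [-3.13677897 -0.08558748 -0.04175764] 0.013812405820174357
lip [0.6626 0.0899 0.0546] pitch -0.1038564995596895
(-0.06, 0.055, 0) [-0.05, -0.01, -0.07, -0.04, -0.02, -0.02] ik 0.000 0.0 [-0.68  0.63  0.63  2.06 -0.66  0.57 -1.21] [0.49  0.097 0.097]
(-0.1, 0.055, 0) [-4.04, -0.01, -0.41, -0.04, -0.02, -0.02] ik 0.000 0.0 [-0.71  0.58  0.62  2.16 -0.68  0.5  -1.19] [0.45  0.099 0.097]
(-0.135, 0.055, 0) [-7.52, -0.01, -0.71, -0.04, -0.02, -0.02] ik 0.000 0.0 [-0.75  0.54  0.62  2.25 -0.7   0.45 -1.19] [0.415 0.1   0.097]
```

Call:
{"op": "apply_moves", "data": {
  "increments": [
    [-0.5, 0, -0.05, 0, 0, 0],
    [-1.1, 0, -0.1, 0, 0, 0],
    [-1.7, 0, -0.15, 0, 0, 0],
    [-2.3, 0, -0.2, 0, 0, 0],
    [-2.9, 0, -0.25, 0, 0, 0],
    [-3.5, 0, -0.3, 0, 0, 0],
    [-4.2, 0, -0.4, 0, 0, 0],
    [-5, 0, -0.5, 0, 0, 0],
    [-6, 0, -0.6, 0, 0, 0],
    [-7, 0, -0.7, 0, 0, 0]
  ]
}}

```text
time_s: 12.57
position: [0.4212, 0.0996, 0.097]
eef_rot: [-3.137, -0.087, -0.042]
ft_force: [-0.1, -0.2, -2.0]
gripper_width: 0.0135
```

Call:
{"op": "apply_moves", "data": {
  "increments": [
    [-1, 0, -0.1, 0, 0, 0],
    [-1.5, 0, -0.1, 0, 0, 0],
    [-1.5, 0, -0.1, 0, 0, 0]
  ]
}}

```text
time_s: 12.82
position: [0.4052, 0.1004, 0.0965]
eef_rot: [-3.137, -0.085, -0.041]
ft_force: [-0.1, 0.3, -1.7]
gripper_width: 0.0136
```

Run:
```python
from plan import *
s=r.state();print(s['time_s'],s['ft_force'],s['ft_torque'],s['position'],s['eef_rot'],s['gripper_width'],s['q'].round(2))
T=rot(s['eef_rot']);Sc=T@tool(0,T0).T;o=s['position']-.0188*T[:,2];print('lip',(o-Sc@GL).round(4),'pitch',np.degrees(np.arcsin(-Sc[2,0])))
W=r.grab_frame('wrist');C=r.grab_frame('scene');S=r.grab_frame('side')
np.save('w6.npy',r.calibration('wrist'),allow_pickle=True);cv2.imwrite('pics/w6.png',W);cv2.imwrite('pics/s6.png',C)
a=cv2.resize(W[0:150,220:420],(800,600),interpolation=cv2.INTER_CUBIC)[:300]
b=cv2.resize(C[140:215,270:370],(400,300),interpolation=cv2.INTER_CUBIC);d=cv2.resize(S[125:200,255:355],(400,300),interpolation=cv2.INTER_CUBIC)
cv2.imwrite('pics/c6.png',np.vstack([a,np.hstack([b,d])]))
```

```text
12.8167 [-0.07008198  0.31962617 -1.69635626] [0.05513873 0.42434055 0.00627435] [0.40521411 0.10037428 0.09649183] [-3.13685023 -0.08539758 -0.0414099 ] 0.013592101695840825 [-0.75  0.51  0.62  2.28 -0.69  0.43 -1.19]
lip [0.5771 0.0935 0.0551] pitch -0.09297479713353125
```

View pics/c6.png

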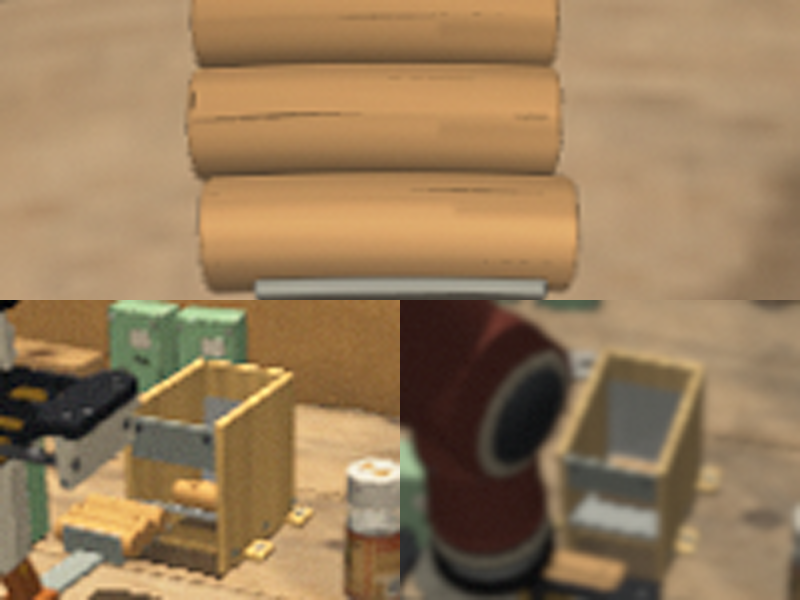

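The strike worked: exactly three dowels lie side by side on the blade, and the others are back in the bin. Next I'll plan the carry to the tub and the tipping motion.

```bash
cat > ex2.py <<'E'
from plan import *
tub=np.array([.603,.381])
def pose(lip,yaw,pit): return tcp(lip,yaw,pit,T0,GL)
def seq(F,n=40,pr=True):
    s=r.state();q=s['q'];p0=s['position'];Tc=rot(s['eef_rot'])@tool(0,T0).T
    out=[]
    for t in np.linspace(0,1,n):
        q,e,a=ik(*F(t),q,.02,.02);out.append((*q,e*1000,a))
    return np.array(out)
if __name__=='__main__':
  for yaw in (150,165,180,197):
    f=np.array([np.cos(np.radians(yaw)),np.sin(np.radians(yaw))])
    def F(t):
        # stage1 0-.15 lift, .15-.6 turn about grip & travel, .6-1 pitch
        g0=np.array([.405,.10]);g1=np.array([.55,.34])
        y=-2.3+(yaw+2.3)*np.clip((t-.15)/.45,0,1);g=g0+(g1-g0)*np.clip((t-.1)/.5,0,1)
        z=.055+.115*np.clip(t/.15,0,1);c=np.array([np.cos(np.radians(y)),np.sin(np.radians(y))])
        L=np.array([*(g+.1735*c),z]);k=np.clip((t-.6)/.4,0,1)
        Lf=np.array([*(tub-.022*f),.052]);return pose(L*(1-k)+Lf*k,y,57*k)
    o=seq(F);print(yaw,'err',o[:,7].max().round(1),o[:,8].max().round(1),'q6 min',o[:,5].min().round(2),'max step',np.abs(np.diff(o[:,:7],axis=0)).max(0).round(2))
    print(o[[6,12,18,24,30,36,39]].round(2))
E
python3 ex2.py
```

```text
150 err 0.0 0.0 q6 min 0.43 max step [0.05 0.05 0.07 0.05 0.06 0.07 0.12]
[[-1.02  0.37  0.89  2.08 -0.39  0.77 -1.49  0.    0.  ]
 [-0.82  0.41  0.55  1.91 -0.35  0.83 -0.76  0.    0.  ]
 [-0.66  0.51  0.26  1.67 -0.25  0.97 -0.05  0.    0.  ]
 [-0.59  0.63  0.06  1.4  -0.08  1.13  0.54  0.    0.  ]
 [-0.81  0.64  0.25  1.46  0.2   0.93  0.32  0.    0.  ]
 [-1.09  0.75  0.54  1.55  0.49  0.72 -0.01  0.    0.  ]
 [-1.22  0.88  0.72  1.58  0.6   0.63 -0.2   0.    0.  ]]
165 err 0.0 0.0 q6 min 0.28 max step [0.07 0.07 0.1  0.05 0.06 0.07 0.14]
[[-1.02  0.37  0.89  2.08 -0.39  0.77 -1.49  0.    0.  ]
 [-0.79  0.41  0.52  1.91 -0.34  0.83 -0.68  0.    0.  ]
 [-0.62  0.51  0.22  1.66 -0.23  0.99  0.1   0.    0.  ]
 [-0.56  0.64 -0.    1.39 -0.03  1.14  0.76  0.    0.  ]
 [-0.76  0.61  0.18  1.5   0.22  0.84  0.55  0.    0.  ]
 [-1.09  0.71  0.56  1.66  0.52  0.48  0.17  0.    0.  ]
 [-1.28  0.88  0.85  1.72  0.59  0.28 -0.04  0.    0.  ]]
180 err 0.1 0.0 q6 min 0.06 max step [0.14 0.07 0.24 0.05 1.24 0.18 1.16]
[[-1.02  0.37  0.89  2.08 -0.39  0.77 -1.48  0.    0.  ]
 [-0.77  0.4   0.49  1.91 -0.33  0.84 -0.59  0.    0.  ]
 [-0.6   0.52  0.17  1.65 -0.2   1.01  0.26  0.    0.  ]
 [-0.54  0.65 -0.06  1.38  0.01  1.15  0.98  0.    0.  ]
 [-0.69  0.58  0.08  1.54  0.22  0.76  0.81  0.    0.  ]
 [-1.05  0.66  0.55  1.75  0.47  0.25  0.44  0.    0.  ]
 [-1.07  0.72  0.55  1.82  1.69  0.23 -0.81  0.1   0.02]]
197 err 0.1 0.0 q6 min 0.08 max step [0.22 0.03 0.3  0.05 1.35 0.13 1.26]
[[-1.02  0.37  0.89  2.08 -0.39  0.77 -1.48  0.    0.  ]
 [-0.74  0.4   0.46  1.9  -0.32  0.85 -0.5   0.    0.  ]
 [-0.57  0.52  0.12  1.63 -0.16  1.02  0.43  0.    0.  ]
 [-0.51  0.65 -0.13  1.38  0.07  1.16  1.23  0.    0.  ]
 [-0.59  0.57 -0.04  1.56  0.2   0.7   1.11  0.    0.  ]
 [-0.89  0.6   0.37  1.81  0.34  0.08  0.88  0.    0.  ]
 [-0.52  0.63 -0.19  1.89  2.18  0.45 -0.81  0.01  0.  ]]
```

```bash
cat >> plan.py <<'E'
def gog(g,z,yaw,pit=0):
    "lip height z, grip xy g (level), yaw"
    c=np.array([np.cos(np.radians(yaw)),np.sin(np.radians(yaw))]);return go([*(np.array(g)+.1735*c),z],yaw,pit)
def go(lip,yaw,pit):
    p,T=tcp(lip,yaw,pit,T0,GL);s=r.state();x=ik(p,T,s['q'],.02,.02)
    print('ik %.4f %.1f'%x[1:],x[0].round(2),p.round(3));return inc(p,T)
E
python3 - <<'E'
from plan import *
gog((.42,.115),.17,0)
E
```

```text
ik 0.0000 0.0 [-0.98  0.36  0.86  2.09 -0.37  0.76 -1.47] [0.422 0.115 0.212]
inc [  2.31  -1.58 -11.31] [-0.01 -0.05 -0.4 ] rows>=2.8,0.3
```

Call:
{"op": "apply_moves", "data": {
  "increments": [
    [0, 0, -0.8, 0, 0, 0],
    [0, 0, -2.3, 0, 0, 0],
    [0.2, -0.1, -4, 0, 0, 0],
    [0.5, -0.3, -6, 0, 0, 0],
    [0.9, -0.6, -8, 0, 0, -0.1],
    [1.4, -1, -9.8, 0, 0, -0.2],
    [1.9, -1.3, -10.9, 0, 0, -0.3],
    [2.2, -1.5, -11.3, 0, 0, -0.4],
    [2.3, -1.6, -11.3, 0, 0, -0.4]
  ]
}}

```text
time_s: 13.72
position: [0.4222, 0.1156, 0.2121]
eef_rot: [-3.14, -0.09, 0.001]
ft_force: [0.1, 0.1, -2.5]
gripper_width: 0.0138
```

Run:
```python
from plan import *
s=r.state();print(s['q'].round(2),s['time_s'])
gog((.47,.20),.17,50)
```

```text
[-1.01  0.36  0.9   2.09 -0.39  0.77 -1.44] 13.7167
ik 0.0000 0.0 [-0.83  0.42  0.58  1.9  -0.37  0.84 -0.76] [0.471 0.201 0.212]
inc [ 4.86 -8.56  0.5 ] [ 0.71 -0.07 -8.29] rows>=2.4,7.0
```

Call:
{"op": "apply_moves", "data": {
  "increments": [
    [0.1, -0.2, 0, 0.02, 0, -0.2],
    [0.4, -0.7, 0.05, 0.07, 0, -0.8],
    [1, -1.6, 0.1, 0.14, 0, -1.7],
    [1.6, -2.7, 0.15, 0.23, 0, -2.7],
    [2.2, -3.8, 0.2, 0.32, 0, -3.8],
    [2.8, -5, 0.3, 0.41, 0, -4.9],
    [3.4, -6.2, 0.35, 0.51, -0.05, -6],
    [4, -7.2, 0.4, 0.6, -0.05, -7],
    [4.5, -8, 0.45, 0.67, -0.05, -7.8],
    [4.9, -8.5, 0.5, 0.71, -0.05, -8.3]
  ]
}}

```text
time_s: 14.55
position: [0.4698, 0.2005, 0.2091]
eef_rot: [-3.139, -0.08, 0.877]
ft_force: [-0.1, -1.0, -2.1]
gripper_width: 0.0135
```

Run:
```python
from plan import *
s=r.state();print(s['q'].round(2),s['time_s'])
gog((.51,.28),.17,105)
```

```text
[-0.82  0.42  0.56  1.9  -0.36  0.84 -0.76] 14.55
ik 0.0000 0.0 [-0.67  0.52  0.27  1.66 -0.26  0.98 -0.03] [0.51  0.282 0.212]
inc [ 8.76 -2.12  0.45] [ 0.73  0.02 -9.09] rows>=2.2,7.6
```

Call:
{"op": "apply_moves", "data": {
  "increments": [
    [0.2, 0, 0, 0.03, 0, -0.3],
    [0.8, -0.2, 0.05, 0.08, 0, -1],
    [1.8, -0.4, 0.1, 0.16, 0, -2],
    [2.8, -0.7, 0.15, 0.24, 0, -3],
    [3.9, -1, 0.2, 0.33, 0, -4.1],
    [5, -1.3, 0.25, 0.42, 0, -5.2],
    [6.1, -1.5, 0.3, 0.52, 0, -6.4],
    [7.2, -1.8, 0.35, 0.61, 0, -7.6],
    [8.1, -2, 0.4, 0.68, 0, -8.5],
    [8.8, -2.1, 0.45, 0.73, 0, -9.1]
  ]
}}

```text
time_s: 15.38
position: [0.5105, 0.2812, 0.2116]
eef_rot: [-3.141, -0.082, 1.834]
ft_force: [0.8, 0.7, -2.5]
gripper_width: 0.0137
```

Run:
```python
from plan import *
s=r.state();print(s['q'].round(2),s['time_s'])
gog((.56,.34),.17,160)
```

```text
[-0.67  0.52  0.27  1.66 -0.26  0.98 -0.03] 15.3833
ik 0.0000 0.0 [-0.56  0.66  0.02  1.36 -0.09  1.18  0.72] [0.559 0.341 0.212]
inc [4.46 6.18 0.35] [ 0.75  0.01 -9.13] rows>=1.8,7.7
```

Call:
{"op": "apply_moves", "data": {
  "increments": [
    [0.1, 0.1, 0, 0.03, 0, -0.3],
    [0.4, 0.5, 0.05, 0.08, 0, -1],
    [0.9, 1.2, 0.1, 0.16, 0, -2],
    [1.4, 2, 0.1, 0.25, 0, -3],
    [2, 2.7, 0.15, 0.34, 0, -4.1],
    [2.6, 3.5, 0.2, 0.43, 0, -5.2],
    [3.1, 4.3, 0.25, 0.53, 0, -6.4],
    [3.6, 5.1, 0.3, 0.62, 0, -7.6],
    [4.1, 5.7, 0.3, 0.7, 0, -8.5],
    [4.5, 6.2, 0.35, 0.75, 0, -9.1]
  ]
}}

```text
time_s: 16.22
position: [0.5594, 0.3402, 0.2115]
eef_rot: [-3.141, -0.083, 2.789]
ft_force: [-0.4, 0.1, -1.7]
gripper_width: 0.0134
```

Run:
```python
from plan import *
s=r.state();print(s['q'].round(2),s['time_s'],s['ft_torque'])
f=np.array([np.cos(np.radians(168)),np.sin(np.radians(168))]);L=np.array([.603,.381])-.022*f
for z,p in ((.12,20),(.075,42)): go([*L,z],168,p)
# wrist check that tub fits expectation and 3 dowels aboard (orange-ish mask rows)
W=r.grab_frame('wrist');cv2.imwrite('pics/w7.png',W);np.save('w7.npy',r.calibration('wrist'),allow_pickle=True)
```

```text
[-0.56  0.66  0.02  1.36 -0.08  1.17  0.71] 16.2167 [-0.07585699 -0.2263117  -0.00594087]
ik 0.0000 0.0 [-0.56  0.87  0.1   0.96  0.1   1.11  0.83] [0.769 0.346 0.218]
inc [-19.32   7.75  -2.25] [-0.13 -3.32 -1.37] rows>=5.0,3.0
ik 0.0000 0.0 [-0.94  0.75  0.49  1.49  0.3   0.53  0.49] [0.722 0.356 0.221]
inc [-14.61   7.07  -2.17] [-0.39 -6.98 -1.34] rows>=3.9,6.0
```

Call:
{"op": "apply_moves", "data": {
  "increments": [
    [-0.4, 0.2, -0.05, 0, -0.2, 0],
    [-1.4, 0.7, -0.2, 0, -0.7, -0.1],
    [-2.9, 1.4, -0.4, -0.1, -1.4, -0.3],
    [-4.6, 2.2, -0.7, -0.1, -2.2, -0.4],
    [-6.3, 3.1, -1, -0.2, -3, -0.6],
    [-8.1, 4, -1.2, -0.2, -3.9, -0.75],
    [-10, 4.9, -1.5, -0.3, -4.8, -0.9],
    [-12, 5.8, -1.8, -0.3, -5.7, -1.1],
    [-13.6, 6.6, -2, -0.4, -6.5, -1.25],
    [-14.6, 7.1, -2.2, -0.4, -7, -1.35]
  ]
}}

```text
time_s: 17.1
position: [0.7211, 0.3557, 0.2221]
eef_rot: [3.141, 0.654, 2.929]
ft_force: [-0.1, -0.0, -3.2]
gripper_width: 0.0133
```

Run:
```python
from plan import *
s=r.state();print(s['q'].round(2),s['time_s'])
f=np.array([np.cos(np.radians(168)),np.sin(np.radians(168))]);L=np.array([.603,.381])-.022*f
T=rot(s['eef_rot']);Sc=T@tool(0,T0).T;o=s['position']-.0188*T[:,2];print('lip',(o-Sc@GL).round(4),'want',L,'pitch',np.degrees(np.arcsin(-Sc[2,0])),'roll',np.degrees(np.arcsin(Sc[2,1])))
for z,p in ((.055,48),(.052,58)): go([*L,z],168,p)
W=r.grab_frame('wrist');S=r.grab_frame('side');C=r.grab_frame('scene')
a=cv2.resize(S[110:235,150:310],(400,312));b=cv2.resize(C[110:235,150:310],(400,312));w=cv2.resize(W[0:220,190:472],(400,312))
cv2.imwrite('pics/c8.png',np.vstack([np.hstack([a,b]),np.hstack([w,w*0])])[:600])
```

```text
[-0.89  0.72  0.39  1.47  0.42  0.58  0.41] 17.1
lip [0.6241 0.3766 0.0756] want [0.62451925 0.37642594] pitch 42.28668304486037 roll -0.028404092663596114
ik 0.0000 0.0 [-1.05  0.78  0.59  1.61  0.48  0.38  0.25] [0.707 0.359 0.211]
inc [1.86 0.02 0.02] [-0.01 -0.95 -0.02] rows>=0.4,0.8
ik 0.0000 0.0 [-1.33  0.92  0.95  1.76  0.38  0.18  0.16] [0.679 0.365 0.22 ]
inc [ 3.55  0.01 -2.44] [-0.01 -2.62 -0.02] rows>=1.0,2.2
```

View pics/c8.png

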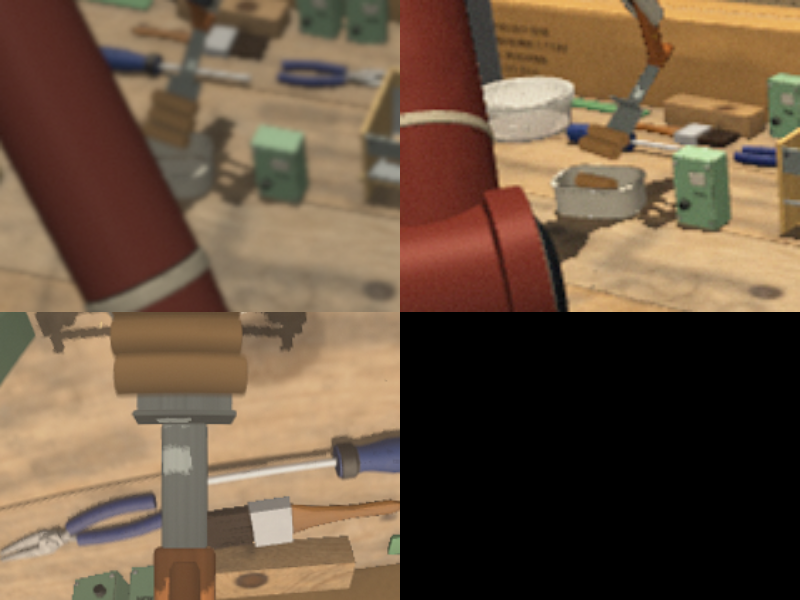

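One dowel has already rolled into the tub, and the other two are on the blade right above it. I'll tip further, keeping the lip in place.

Call:
{"op": "apply_moves", "data": {
  "increments": [
    [0.5, 0, 0, 0, -0.25, 0],
    [1, 0, 0, 0, -0.5, 0],
    [1.9, 0, 0, 0, -0.95, 0],
    [2.3, 0, -0.6, 0, -1.4, 0],
    [2.7, 0, -1.2, 0, -1.8, 0],
    [3.1, 0, -1.8, 0, -2.2, 0],
    [3.5, 0, -2.4, 0, -2.6, 0],
    [3.5, 0, -2.4, 0, -2.6, 0],
    [3.5, 0, -2.4, 0, -2.6, 0],
    [3.5, 0, -2.4, 0, -2.6, 0]
  ]
}}

```text
time_s: 18.08
position: [0.6813, 0.3639, 0.2226]
eef_rot: [3.137, 0.926, 2.924]
ft_force: [1.3, -0.3, -1.9]
gripper_width: 0.0135
```

Run:
```python
from plan import *
s=r.state();print(s['q'].round(2),s['time_s'],s['ft_force'],s['ft_torque'])
T=rot(s['eef_rot']);Sc=T@tool(0,T0).T;o=s['position']-.0188*T[:,2];lip=(o-Sc@GL);print('lip',lip.round(4),'pitch',np.degrees(np.arcsin(-Sc[2,0])))
W=r.grab_frame('wrist');C=r.grab_frame('scene');c=r.calibration('wrist')
np.save('w9.npy',c,allow_pickle=True);cv2.imwrite('pics/w9.png',W);cv2.imwrite('pics/s9.png',C)
# brightness/hue of pixels at blade dowel places
for n,x in(('back',-.019),('mid',.001),('front',.021),('neck',-.07)):
    P=lip+Sc@np.array([x-.0325,0,.012 if n!='neck' else .006]);u,v=proj(c,P,True);
    if 0<=int(v)<400: print(n,(u.round(),v.round()),cv2.cvtColor(W[int(v):int(v)+1,int(u):int(u)+1],cv2.COLOR_BGR2HSV)[0,0])
    cc=r.calibration('scene');u,v=proj(cc,P);print('  scene',u.round(),v.round(),cv2.cvtColor(C[int(v):int(v)+1,int(u):int(u)+1],cv2.COLOR_BGR2HSV)[0,0])
```

```text
[-1.29  0.84  0.87  1.72  0.6   0.26  0.01] 18.0833 [ 1.28026547 -0.29993809 -1.94695388] [ 2.11006355e-01  1.05425835e+00 -7.52704693e-04]
lip [0.6265 0.3763 0.0549] pitch 57.832686979806304
back (np.float64(321.0), np.float64(53.0)) [ 25  26 117]
  scene 237.0 159.0 [20 34 91]
mid (np.float64(321.0), np.float64(25.0)) [ 27  25 112]
  scene 235.0 165.0 [36 39 92]
front (np.float64(321.0), np.float64(-1.0)) [ 28  24 136]
  scene 233.0 171.0 [40 25 92]
neck (np.float64(321.0), np.float64(130.0)) [ 23  28 118]
  scene 243.0 145.0 [23 23 98]
```

The blade now reads as bare steel at all three places, so it is empty. I'll back off and level out.

Run:
```python
from plan import *
go([.626,.376,.12],168,45)
gog((.56,.34),.19,160)
```

```text
ik 0.0000 0.0 [-0.97  0.69  0.49  1.49  0.4   0.57  0.42] [0.716 0.357 0.271]
inc [-5.93  0.14 -0.11] [-0.02  2.14 -0.06] rows>=1.4,1.8
ik 0.0000 0.0 [-0.66  0.65  0.21  1.33 -0.2   1.23  0.8 ] [0.559 0.341 0.232]
inc [ 6.25 -4.83 -9.78] [0.58 9.63 1.2 ] rows>=3.0,8.1
```

Call:
{"op": "apply_moves", "data": {
  "increments": [
    [-2, 0, 0, 0, 0.6, 0],
    [-4, 0.1, -0.1, 0, 1.3, 0],
    [-5.9, 0.1, -0.1, 0, 2.1, 0],
    [-4, -0.7, -1.7, 0.1, 3.2, 0.2],
    [-2, -1.5, -3.3, 0.2, 4.3, 0.4],
    [0, -2.3, -5, 0.3, 5.4, 0.6],
    [2, -3.1, -6.6, 0.4, 6.6, 0.8],
    [4, -3.9, -8.2, 0.5, 7.7, 1],
    [5.5, -4.5, -9.3, 0.6, 8.8, 1.1],
    [6.3, -4.8, -9.8, 0.6, 9.6, 1.2]
  ]
}}

```text
time_s: 19.02
position: [0.5572, 0.3401, 0.2323]
eef_rot: [-3.139, -0.085, 2.791]
ft_force: [0.6, -1.3, -2.7]
gripper_width: 0.0136
```

Run:
```python
from plan import *
s=r.state();print(s['q'].round(2),s['time_s'])
C=r.grab_frame('scene');S=r.grab_frame('side');cv2.imwrite('pics/sc10.png',C)
hsv=cv2.cvtColor(C[162:198,208:252],cv2.COLOR_BGR2HSV);m=(hsv[...,1]>110);print('wood px in tub',m.sum())
gog((.51,.28),.19,105)
```

```text
[-0.57  0.64  0.03  1.34 -0.09  1.22  0.71] 19.0167
wood px in tub 345
ik 0.0000 0.0 [-0.69  0.5   0.3   1.63 -0.26  1.03 -0.03] [0.51  0.282 0.232]
inc [ 2.84 -6.94  0.13] [-0.79  0.07  9.07] rows>=1.8,7.6
```

Call:
{"op": "apply_moves", "data": {
  "increments": [
    [0.3, -0.8, 0, -0.1, 0, 1.1],
    [0.6, -1.6, 0, -0.2, 0, 2.2],
    [1, -2.4, 0, -0.3, 0, 3.3],
    [1.3, -3.2, 0, -0.4, 0, 4.4],
    [1.6, -4.1, 0.1, -0.5, 0, 5.5],
    [2, -5, 0.1, -0.6, 0, 6.6],
    [2.4, -5.9, 0.1, -0.7, 0, 7.7],
    [2.8, -6.9, 0.1, -0.75, 0, 8.8],
    [2.8, -6.9, 0.1, -0.8, 0, 9.1]
  ]
}}

```text
time_s: 19.87
position: [0.5065, 0.2847, 0.2331]
eef_rot: [3.136, -0.078, 1.833]
ft_force: [-0.1, -0.4, -0.9]
gripper_width: 0.0139
```

Run:
```python
from plan import *
gog((.45,.17),.19,48)
gog((.45,.02),.19,5)
```

```text
ik 0.0000 0.0 [-0.83  0.35  0.61  1.95 -0.32  0.86 -0.78] [0.451 0.171 0.232]
inc [-9.51 -8.29 -0.64] [-0.72  0.02  9.47] rows>=3.0,8.0
ik 0.0000 0.0 [-0.79  0.38  0.95  2.02 -0.43  0.86 -1.09] [0.452 0.02  0.232]
inc [-24.07 -12.15  -1.81] [-1.310e+00 -1.000e-02  1.661e+01] rows>=6.5,14.0
```

Call:
{"op": "apply_moves", "data": {
  "increments": [
    [-1.1, -0.9, -0.1, -0.1, 0, 1.1],
    [-2.2, -1.9, -0.2, -0.2, 0, 2.2],
    [-3.3, -2.9, -0.2, -0.3, 0, 3.3],
    [-4.4, -3.9, -0.3, -0.35, 0, 4.4],
    [-5.6, -4.9, -0.4, -0.4, 0, 5.5],
    [-6.8, -5.9, -0.5, -0.5, 0, 6.7],
    [-8, -6.9, -0.6, -0.6, 0, 7.9],
    [-9.5, -8.3, -0.6, -0.7, 0, 9.1],
    [-9.5, -8.3, -0.6, -0.7, 0, 9.5]
  ]
}}

```text
time_s: 20.62
position: [0.4504, 0.1688, 0.2307]
eef_rot: [-3.139, -0.079, 0.831]
ft_force: [0.3, -0.1, -1.4]
gripper_width: 0.0141
```

Run:
```python
from plan import *
s=r.state();print(s['q'].round(2),s['time_s'])
go([.6473,-.172,.19],3.7,0)
```

```text
[-0.82  0.35  0.59  1.95 -0.31  0.86 -0.8 ] 20.6167
ik 0.0000 0.0 [-0.19  0.44  0.78  1.87 -0.45  0.92 -0.71] [ 0.476 -0.183  0.232]
inc [-24.2   25.59  -2.08] [-0.62  0.06  7.29] rows>=8.5,6.1
```

Call:
{"op": "apply_moves", "data": {
  "increments": [
    [-2.6, 2.8, -0.2, -0.1, 0, 0.8],
    [-5.2, 5.6, -0.4, -0.1, 0, 1.6],
    [-7.8, 8.4, -0.7, -0.2, 0, 2.4],
    [-10.5, 11.2, -0.9, -0.3, 0, 3.2],
    [-13.2, 14, -1.1, -0.4, 0, 4],
    [-16, 17, -1.4, -0.4, 0, 4.9],
    [-19, 20, -1.6, -0.5, 0, 5.8],
    [-22, 23, -1.9, -0.6, 0, 6.7],
    [-24.2, 25.6, -2.1, -0.6, 0, 7.3],
    [-24.2, 25.6, -2.1, -0.6, 0, 7.3]
  ]
}}

```text
time_s: 21.45
position: [0.4802, -0.189, 0.2329]
eef_rot: [3.132, -0.082, 0.06]
ft_force: [-1.0, -0.8, -0.8]
gripper_width: 0.0134
```

Run:
```python
from plan import *
s=r.state();print(s['q'].round(2),s['time_s'])
go([.6473,-.172,.02],3.7,0)
go([.6473,-.172,.001],3.7,0)
```

```text
[-0.21  0.45  0.82  1.87 -0.46  0.93 -0.7 ] 21.45
ik 0.0000 0.0 [-0.01  0.68  0.53  2.05 -0.77  0.53 -0.42] [ 0.476 -0.183  0.062]
inc [-1.82 -0.78 17.02] [ 0.09  0.02 -0.04] rows>=4.1,0.1
ik 0.0000 0.0 [ 0.03  0.71  0.48  2.06 -0.8   0.49 -0.39] [ 0.476 -0.183  0.043]
inc [-1.98 -0.8  18.92] [ 0.09  0.02 -0.04] rows>=4.6,0.1
```

Call:
{"op": "apply_moves", "data": {
  "increments": [
    [-0.5, -0.2, 4, 0.1, 0, 0],
    [-0.9, -0.4, 8, 0.1, 0, 0],
    [-1.4, -0.6, 12, 0.1, 0, 0],
    [-1.7, -0.7, 15, 0.1, 0, 0],
    [-1.8, -0.8, 17, 0.1, 0, 0],
    [-1.8, -0.8, 17, 0.1, 0, 0],
    [-1.8, -0.8, 17, 0.1, 0, 0]
  ]
}}

```text
time_s: 22.03
position: [0.4756, -0.171, 0.06]
eef_rot: [-3.13, -0.078, 0.074]
ft_force: [-0.1, -0.5, -1.4]
gripper_width: 0.014
```

Run:
```python
from plan import *
s=r.state();print(s['q'].round(2),s['time_s'])
T=rot(s['eef_rot']);Sc=T@tool(0,T0).T;o=s['position']-.0188*T[:,2];lip=(o-Sc@GL);print('lip',lip.round(4),'pitch',np.degrees(np.arcsin(-Sc[2,0])),'roll',np.degrees(np.arcsin(Sc[2,1])))
go([.6473,-.172,.000],3.7,0)
```

```text
[-0.03  0.67  0.54  2.07 -0.77  0.54 -0.41] 22.0333
lip [ 0.6467 -0.1577  0.0173] pitch 0.3392087419081559 roll 0.6387005181734907
ik 0.0000 0.0 [ 0.02  0.72  0.49  2.06 -0.82  0.49 -0.37] [ 0.476 -0.183  0.042]
inc [-0.21  1.23  1.81] [-0.11  0.06  0.09] rows>=0.5,0.1
```

Call:
{"op": "apply_moves", "data": {
  "increments": [
    [-0.1, 0, 0.6, -0.1, 0.06, 0],
    [-0.1, 0, 1.2, -0.1, 0.06, 0],
    [-0.1, 0, 1.6, -0.1, 0.06, 0],
    [-0.1, 0, 1.75, -0.1, 0.06, 0],
    [-0.1, 0, 1.75, -0.1, 0.06, 0],
    [-0.1, 0, 1.75, -0.1, 0.06, 0]
  ]
}}

```text
time_s: 22.53
position: [0.4765, -0.1708, 0.043]
eef_rot: [-3.141, -0.086, 0.073]
ft_force: [-1.1, 0.1, 1.6]
gripper_width: 0.0134
```

Run:
```python
from plan import *
s=r.state();print(s['ft_force'],s['time_s'])
T=rot(s['eef_rot']);Sc=T@tool(0,T0).T;o=s['position']-.0188*T[:,2];lip=(o-Sc@GL);print('lip',lip.round(4),'pitch',np.degrees(np.arcsin(-Sc[2,0])),'roll',np.degrees(np.arcsin(Sc[2,1])))
```

```text
[-1.10310327  0.13337394  1.63855096] 22.5333
lip [ 0.6481 -0.1582  0.0017] pitch -0.12961451001438581 roll 0.038780379848610144
```

Call:
{"op": "apply_moves", "data": {
  "increments": [
    [0, 0, 0.05, 0, 0, 0],
    [0, 0, 0.05, 0, 0, 0],
    [0, 0, 0.05, 0, 0, 0],
    [0, 0, 0.05, 0, 0, 0],
    [0, 0, 0.05, 0, 0, 0],
    [0, 0, 0.05, 0, 0, 0],
    [0, 0, 0.05, 0, 0, 0],
    [0, 0, 0.05, 0, 0, 0],
    [0, 0, 0.05, 0, 0, 0],
    [0, 0, 0.05, 0, 0, 0]
  ],
  "jaw": -1
}}

```text
time_s: 23.37
position: [0.4757, -0.1706, 0.0417]
eef_rot: [-3.14, -0.084, 0.073]
ft_force: [0.2, -0.2, -0.5]
gripper_width: 0.0758
```

Call:
{"op": "apply_moves", "data": {
  "increments": [
    [0, 0, -0.5, 0, 0, 0],
    [0, 0, -2, 0, 0, 0],
    [0, 0, -5, 0, 0, 0],
    [0, 0, -8, 0, 0, 0],
    [0, 0, -12, 0, 0, 0],
    [0, 0, -16, 0, 0, 0],
    [0, 0, -20, 0, 0, 0],
    [0, 0, -22, 0, 0, 0],
    [0, 0, -22, 0, 0, 0],
    [0, 0, -22, 0, 0, 0]
  ]
}}

```text
time_s: 24.2
position: [0.4575, -0.1721, 0.2619]
eef_rot: [-3.14, -0.087, 0.073]
ft_force: [0.2, 0.1, -1.1]
gripper_width: 0.0931
```

Run:
```python
from plan import *
s=r.state();print(s['time_s'],s['position'],s['ft_force'])
W=r.grab_frame('wrist');S=r.grab_frame('side');C=r.grab_frame('scene')
z=lambda I,x,y,w,h:cv2.resize(I[y:y+h,x:x+w],(400,300),interpolation=cv2.INTER_CUBIC)
cv2.imwrite('pics/c11.png',np.vstack([np.hstack([z(W,240,20,200,150),z(C,200,155,60,45)]),np.hstack([z(S,190,150,60,45),z(S,280,130,80,60)])]))
cv2.imwrite('pics/side_end.png',S)
```

```text
24.2 [ 0.45746561 -0.17214877  0.26194318] [ 0.2407839   0.11724349 -1.07319294]
```

View pics/c11.png

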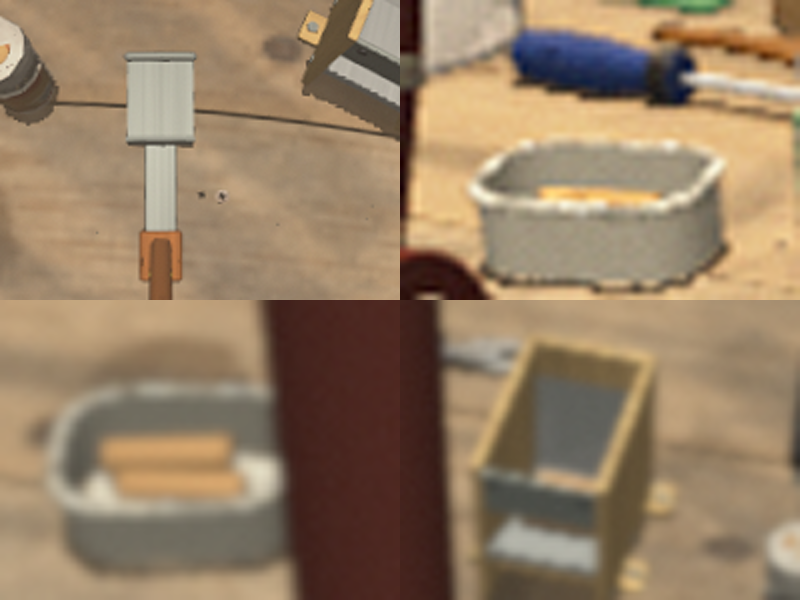

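The scoop lies flat with the blade up, and the tub is upright. Two dowels are clear in the tub, and the third may be hidden by the near wall. The picture budget is used up, so I'll move the wrist camera over the tub and count numerically.

Run:
```python
from plan import *
inc([.46,.12,.27],tool(20,0))
inc([.50,.30,.27],tool(33,0))
```

```text
inc [  2.57 -29.03  -0.77] [ 0.08 -0.77 -2.63] rows>=7.0,2.3
inc [  7.86 -46.69  -0.29] [ 0.17 -0.76 -4.8 ] rows>=11.4,4.1
```

Call:
{"op": "apply_moves", "data": {
  "increments": [
    [0.3, -3.6, -0.1, 0, -0.1, -0.3],
    [0.6, -7.2, -0.2, 0, -0.2, -0.6],
    [0.9, -10.8, -0.3, 0, -0.3, -1],
    [1.2, -14.4, -0.4, 0, -0.4, -1.3],
    [1.5, -18, -0.5, 0, -0.5, -1.6],
    [1.8, -21.6, -0.6, 0, -0.6, -2],
    [2.2, -25.2, -0.7, 0, -0.7, -2.3],
    [2.6, -29, -0.8, 0.1, -0.8, -2.6],
    [4.4, -33, -0.7, 0.1, -0.8, -3],
    [5.5, -37, -0.6, 0.1, -0.8, -3.6]
  ]
}}

```text
time_s: 25.18
position: [0.4839, 0.2001, 0.2706]
eef_rot: [3.137, 0.004, 0.451]
ft_force: [1.3, 0.2, -0.4]
gripper_width: 0.0932
```

Call:
{"op": "apply_moves", "data": {
  "increments": [
    [1, -3.8, 0, 0, 0, -0.5],
    [1.5, -7, 0, 0, 0, -1],
    [1.8, -9, 0, 0, 0, -1.2],
    [1.8, -9.5, 0, 0, 0, -1.2],
    [1.8, -9.5, 0, 0, 0, -1.2]
  ]
}}

```text
time_s: 25.6
position: [0.4575, 0.2932, 0.2697]
eef_rot: [3.138, 0.005, 0.579]
ft_force: [0.2, -0.3, 0.2]
gripper_width: 0.0932
```

Run:
```python
from plan import *
s=r.state();c=r.calibration('wrist');W=r.grab_frame('wrist');cv2.imwrite('pics/w12.png',W)
print(s['time_s'],s['position'],s['q'].round(2),c['xyz'],proj(c,[.603,.381,.02],True))
# orthographic resample at z=.02, tub frame (long axis horizontal), 1 mm/px
o=np.radians(17);ex=np.array([np.cos(o),np.sin(o)]);ey=np.array([-np.sin(o),np.cos(o)])
H=np.array([[proj(c,[*(np.array([.603,.381])+a*ex/1000-b*ey/1000),.015],True) for b in range(-60,61)] for a in range(50,-51,-1)],np.float32)
O=cv2.remap(W,H[...,0],H[...,1],cv2.INTER_LINEAR);cv2.imwrite('pics/o12.png',O)
hsv=cv2.cvtColor(O,cv2.COLOR_BGR2HSV);print('sat/val centre col',[(int(50-i),tuple(int(k) for k in hsv[i,60])) for i in range(0,101,4)])
m=((hsv[...,1]>85)).astype(np.uint8)
for row in cv2.resize(hsv[...,1],(40,25),interpolation=cv2.INTER_AREA): print(''.join('#' if v>110 else '+' if v>75 else '.' for v in row))
```

```text
25.6 [0.45753475 0.29320111 0.26969783] [-1.06  0.47  0.7   1.67 -0.32  1.13 -1.27] [0.52734733 0.34016331 0.43514158] [323.52921795  40.02718861]
sat/val centre col [(50, (17, 48, 106)), (46, (18, 55, 93)), (42, (17, 51, 95)), (38, (16, 117, 150)), (34, (15, 131, 205)), (30, (16, 131, 211)), (26, (15, 129, 186)), (22, (16, 123, 151)), (18, (18, 60, 115)), (14, (16, 131, 185)), (10, (16, 131, 211)), (6, (16, 131, 206)), (2, (15, 128, 176)), (-2, (16, 120, 125)), (-6, (16, 125, 177)), (-10, (16, 129, 192)), (-14, (16, 131, 211)), (-18, (16, 128, 177)), (-22, (15, 128, 143)), (-26, (18, 45, 214)), (-30, (19, 48, 153)), (-34, (15, 86, 110)), (-38, (16, 87, 165)), (-42, (16, 89, 186)), (-46, (16, 87, 187)), (-50, (16, 88, 179))]
.....................................+++
+.....................................++
.......................................+
.......####################............+
......+####################.............
.....+.####################.............
....+..###################+........+....
.......+++###++++++++++++++.............
..........######++++++..............+...
..........###################+..........
...+......###################+..........
..........###################+..........
..........++#################+......+...
..........###+++++++#########.......+...
.........+###################..........+
.........####################..........+
+........####################.........++
++.......+###################.........++
+++..................++++++++.......++++
++++++.............................+++++
+++++++++++..+..................++++++++
++++++++++++++++++++++++++++++++++++++++
++++++++++++++++++++++++++++++++++++++++
++++++++++++++++++++++++++++++++++++++++
++++++++++++++++++++++++++++++++++++++++
```

The top-down resample shows three separate bands of about 60 × 20 mm inside the tub, so all three dowels are in it. I'm handing in.

```bash
python3 -c "
from station import r
print(r.job_done(), r.state()['time_s'])"
```

```text
the job is handed in; nothing more can be done
the job is handed in; nothing more can be done
```

The scoop job is done and handed in at about 25.7 s of the 69 s allowed. I took the scoop by its grip, pushed it down the slope into the left-hand bin and brought up a heaped load. I then drew it out level under the plate, tipped the dowels into the tub, and laid the scoop flat near where it had been.

What the last checks showed:
- **Strike:** right after the draw-out, the picture showed exactly three dowels side by side on the blade.
- **Tub:** the top-down wrist view shows three separate dowel-sized shapes inside the tub, which is upright.
- **Bin:** dowels were visible in it after the strike and at the end. I did not count the three there one by one.
- **Scoop:** it lies flat and empty, about 14 mm to the left of where it started, because I took one reading while the arm was still moving. The gripper is open and well clear of it.
- **Forces:** the wrist readings after each move stayed at or below about 4 N. I could not see peaks within a move.

Two things did not go to plan. The first dowel rolled off the blade at or before about 42° of tilt, earlier than the 52° expected, but it landed in the tub. I also tipped the scoop about 30° off the tub's long axis to keep the wrist away from a singular pose.

I made no contact that I know of with the jar, the box or the tape. I did not re-measure their positions at the end.

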